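Count three hold-down nuts into the marked carousel cup and hold it at the front

ROBOT

A 6-joint arm with a two-finger parallel gripper is mounted at the origin on the work surface. World frame = base frame: x ahead of the robot, y to its left, z up, the work surface at z = 0. Lengths are in m, angles in rad, forces in N, time in s.
With the tool pointing down it reaches from about 0.4 to 0.825 m from the base axis. Payload 7 kg.
Tool frame: the origin (TCP) lies midway between the tips of the shut fingers; the grasp point (between the pads) lies 19 mm behind it; y points along the fingers, z is the direction in which the jaws open and shut, and the axes are right-handed (so a half turn about y gives the same grasp; the last joint's range is limited). The gripper opens to 88 mm and grips with 3 to 60 N. Pads are 19 mm wide; open, the fingers measure 130 mm over their backs; the gripper's body (78 mm by 193 mm) begins 47 mm behind the grasp point.
Start: joints at [1.534, 0.359, 0.012, 0, -1.224, -0.288], TCP at [0.215, 0.64, 0.197] pointing down, gripper open.
Joint ranges: [-3.07, 3.07], [-1.43, 2.12], [-1.02, 1.25], [-3.03, 1.67], [-3.05, -0], [-3.03, 3.03]. Speed limits (rad/s): [2.39, 2.39, 3.01, 3.14, 3.14, 3.14].

INTERFACE

Orientations are given as [roll, pitch, yaw] about the fixed x, y, z axes, in that order (R = Rz(yaw) Ry(pitch) Rx(roll)).
In Python, from station import arm gives the robot as it stands.
- The arm moves only by the tool move_arm, never from a script. Its argument "deltas" is a list of rows, each an object with "dp": the shift along the tool's x, y, z in mm, a list of three; "rotation": the turn, a rotation vector about the tool's x, y, z in degrees, a list of three. A call has 1 to 5 rows; each row shifts and turns the pose as measured when the row begins, along the tool's axes as they then stand; what a row does not reach is not made up. A row lasts 1/12 s, in which the tool goes at most 41.7 mm and 7.16 degrees, less where a joint would pass 70% of its speed; a pose out of reach is approached as far as the arm can. A call is refused whole if a number of a shift passes 41.7 or a number of a turn 7.16, either way. A call with a gripper value outside its range is refused whole. "jaw" is the closure in counts, from 0 (fully open) to 255 (shut), set as the call begins (left out, the last holds). The fingers move at their own pace and stop on an object; "squeeze" is the grip in N (left out, the last holds). Time passes only in rows, so rows that do not move let the fingers close. It gives the time, the measured TCP pose, the force and the opening at its end, in the units of the state.
- arm.get_state(): the state, without advancing time (a new reading comes with each control period).
- arm.grab_frame(name): name is "side" or "top" or "wrist"; returns a dict with "pixels" (384x512x3 uint8, red, green, blue), "z_map" (384x512 float32, m along the optical axis (not along the pixel's ray), 0 where there is no reading), "fx", "fy", "cx", "cy" (pixels), "cam_to_world" (4x4, takes a point from camera to world coordinates); the wrist camera has in their place "mount" (4x4, takes a point from camera to tool coordinates, whose origin is the TCP and whose axes are the tool frame's). Camera axes: x right, y down, z forward; pixel columns grow to the right and rows downward; lengths in m; the calibration is good to about 2 mm. A picture is of the moment at which its call begins: read the wrist's pose just before it.
- arm.job_done(): hands the job in, once; it reports no verdict.
The state is a dict: "t": time; "q": joint angles; "qd": joint speeds; "joint_efforts": joint torques, N m; "eef_pos": TCP position; "ee_rot": TCP orientation; "force": force on the tool from outside, world axes, zero at the start; "moment": the same for the moment, N m; "width": finger opening in m.
Only numpy, scipy, OpenCV 4.12 (cv2) and the standard library are available. Lean on these libraries where they do the work, as an engineer would, in place of code of your own. Each camera call takes 0.05 s, during which the arm holds its last target.

TASK

Count exactly three of the four black hold-down nuts into the empty red-banded cup of the parts carousel, leaving the fourth nut and everything else on the counter where they lie. Present that cup with its three nuts at the front, turned until its red tick meets the yellow pointer on the base plate, and finish while still gripping the carousel's black T-handle, holding the turntable still there for a mechanic to pick from: do not let go at the end.

Things in the scene. Friction and masses are not known exactly. Their poses are not given: they have to be found in the camera images.
- nut1_mid (a point): black steel hold-down nut, a hexagon 17 mm across the flats and 12 mm high on a round flange 24 mm in diameter and 4 mm thick, 16 mm high in all, about 25 g, lying flange down on the rubber mat; the point is its centre, half-way up; its x axis runs square to a pair of flats (so do the directions 60 degrees either way), z up
- nut2_mid (a point): black steel hold-down nut, a hexagon 17 mm across the flats and 12 mm high on a round flange 24 mm in diameter and 4 mm thick, 16 mm high in all, about 25 g, lying flange down on the rubber mat; the point is its centre, half-way up; its x axis runs square to a pair of flats (so do the directions 60 degrees either way), z up
- nut3_mid (a point): black steel hold-down nut, a hexagon 17 mm across the flats and 12 mm high on a round flange 24 mm in diameter and 4 mm thick, 16 mm high in all, about 25 g, lying flange down on the rubber mat; the point is its centre, half-way up; its x axis runs square to a pair of flats (so do the directions 60 degrees either way), z up
- nut4_mid (a point): black steel hold-down nut, a hexagon 17 mm across the flats and 12 mm high on a round flange 24 mm in diameter and 4 mm thick, 16 mm high in all, about 25 g, lying flange down on the rubber mat; the point is its centre, half-way up; its x axis runs square to a pair of flats (so do the directions 60 degrees either way), z up
- cup_mouth (a point): centre of the mouth, level with the rim, of the empty cup with a red band and red rim: a straight white cup, outside diameter 76 mm, inside 71 mm, 60 mm high with a 4 mm floor, fixed on the turntable with its centre 90 mm from the turntable's axis; rim about 82 mm above the counter. The other four cups are the same size, plain white and already stocked
- cup_mark (a point): red tick on the top face at the edge of the turntable disc (radius 138 mm, top 22 mm above the counter), straight outward from the red-banded cup, 133 mm from the axis
- pointer (a point): tip of the yellow triangle painted on the front of the aluminium base plate, 145 mm from the turntable's axis, just outside the disc edge; the plate is screwed down (335 x 300 x 6 mm). The red tick meets this tip when the red-banded cup is at the front. Its x axis points from the tip to the turntable's axis, y to the left along the plate's front edge, z up
- handle_grip (a point): centre of the black bar of the T-handle, on the turntable's axis: the bar is 80 mm long, 14 mm thick and 20 mm high, its top about 128 mm above the counter (46 mm above the cup rims), its middle 118 mm; it turns with the turntable. Its x axis runs along the bar; -x points towards the red-banded cup
- turntable: the turntable of the carousel with five cups and the T-handle; origin on its axis at the underside of the disc, z up, -x towards the red-banded cup. Turns without end either way on a bearing with a light drag of about 0.06 N m and stays where it is left
- post_mid (a point): bystander: brass top post, flange 26 mm in diameter, 26 mm high, upright on the mat among the nuts; point at its centre
- lug_mid (a point): bystander: copper lug about 50 mm long, 20 mm wide, 13 mm high, on the counter; point near its centre
- boot_mid (a point): bystander: red terminal boot, cap 34 mm in diameter and 26 mm high with a side sleeve reaching 46 mm from the centre; point at the centre of the cap
- brush_mid (a point): bystander: orange plastic brush with brass bristles, 167 mm long, 24 mm wide, 34 mm high, on the counter; point near its centre
- mat: light blue-grey rubber mat, 160 x 240 x 3 mm, fixed to the counter, on which the nuts lie; origin at the centre of its underside, x along its short side

How it is judged:
On the way:
1. exactly three nuts are in the red-banded cup, the fourth where it lay ((((horizontal distance between nut1_mid and cup_mouth below 0.034 m and z of nut1_mid in the frame of cup_mouth between -0.06 and -0.002 m) and (horizontal distance between nut2_mid and cup_mouth below 0.034 m and z of nut2_mid in the frame of cup_mouth between -0.06 and -0.002 m) and (horizontal distance between nut3_mid and cup_mouth below 0.034 m and z of nut3_mid in the frame of cup_mouth between -0.06 and -0.002 m) and distance of nut4_mid from where it was at the start of the episode below 0.03 m) or ((horizontal distance between nut1_mid and cup_mouth below 0.034 m and z of nut1_mid in the frame of cup_mouth between -0.06 and -0.002 m) and (horizontal distance between nut2_mid and cup_mouth below 0.034 m and z of nut2_mid in the frame of cup_mouth between -0.06 and -0.002 m) and (horizontal distance between nut4_mid and cup_mouth below 0.034 m and z of nut4_mid in the frame of cup_mouth between -0.06 and -0.002 m) and distance of nut3_mid from where it was at the start of the episode below 0.03 m) or ((horizontal distance between nut1_mid and cup_mouth below 0.034 m and z of nut1_mid in the frame of cup_mouth between -0.06 and -0.002 m) and (horizontal distance between nut3_mid and cup_mouth below 0.034 m and z of nut3_mid in the frame of cup_mouth between -0.06 and -0.002 m) and (horizontal distance between nut4_mid and cup_mouth below 0.034 m and z of nut4_mid in the frame of cup_mouth between -0.06 and -0.002 m) and distance of nut2_mid from where it was at the start of the episode below 0.03 m) or ((horizontal distance between nut2_mid and cup_mouth below 0.034 m and z of nut2_mid in the frame of cup_mouth between -0.06 and -0.002 m) and (horizontal distance between nut3_mid and cup_mouth below 0.034 m and z of nut3_mid in the frame of cup_mouth between -0.06 and -0.002 m) and (horizontal distance between nut4_mid and cup_mouth below 0.034 m and z of nut4_mid in the frame of cup_mouth between -0.06 and -0.002 m) and distance of nut1_mid from where it was at the start of the episode below 0.03 m))), for 0.2 s.
At the end, for the whole second after the job is handed in: Three nuts lie in the red-banded cup below its rim, the fourth and the post, lug, boot and brush within 30 mm of where they began; the red tick is within 18 mm sideways of the yellow pointer, turntable at rest (under 0.05 rad/s), fingers bearing on the T-handle bar with over 2 N ((((horizontal distance between nut1_mid and cup_mouth below 0.034 m and z of nut1_mid in the frame of cup_mouth between -0.06 and -0.002 m) and (horizontal distance between nut2_mid and cup_mouth below 0.034 m and z of nut2_mid in the frame of cup_mouth between -0.06 and -0.002 m) and (horizontal distance between nut3_mid and cup_mouth below 0.034 m and z of nut3_mid in the frame of cup_mouth between -0.06 and -0.002 m) and distance of nut4_mid from where it was at the start of the episode below 0.03 m) or ((horizontal distance between nut1_mid and cup_mouth below 0.034 m and z of nut1_mid in the frame of cup_mouth between -0.06 and -0.002 m) and (horizontal distance between nut2_mid and cup_mouth below 0.034 m and z of nut2_mid in the frame of cup_mouth between -0.06 and -0.002 m) and (horizontal distance between nut4_mid and cup_mouth below 0.034 m and z of nut4_mid in the frame of cup_mouth between -0.06 and -0.002 m) and distance of nut3_mid from where it was at the start of the episode below 0.03 m) or ((horizontal distance between nut1_mid and cup_mouth below 0.034 m and z of nut1_mid in the frame of cup_mouth between -0.06 and -0.002 m) and (horizontal distance between nut3_mid and cup_mouth below 0.034 m and z of nut3_mid in the frame of cup_mouth between -0.06 and -0.002 m) and (horizontal distance between nut4_mid and cup_mouth below 0.034 m and z of nut4_mid in the frame of cup_mouth between -0.06 and -0.002 m) and distance of nut2_mid from where it was at the start of the episode below 0.03 m) or ((horizontal distance between nut2_mid and cup_mouth below 0.034 m and z of nut2_mid in the frame of cup_mouth between -0.06 and -0.002 m) and (horizontal distance between nut3_mid and cup_mouth below 0.034 m and z of nut3_mid in the frame of cup_mouth between -0.06 and -0.002 m) and (horizontal distance between nut4_mid and cup_mouth below 0.034 m and z of nut4_mid in the frame of cup_mouth between -0.06 and -0.002 m) and distance of nut1_mid from where it was at the start of the episode below 0.03 m)) and y of cup_mark in the frame of pointer between -0.018 and 0.018 m and horizontal distance between cup_mark and pointer below 0.05 m and angular speed of turntable below 0.05 rad/s and contact force between the fingers and turntable_c0 above 2 N and distance of each of post_mid, lug_mid, boot_mid, brush_mid from where it was at the start of the episode below 0.03 m); the arm keeps its last pose, push and grip.
It fails at once if the brass top post is displaced by more than 30 mm (distance of post_mid from where it was at the start of the episode above 0.03 m).
It fails at once if the copper lug is displaced by more than 30 mm (distance of lug_mid from where it was at the start of the episode above 0.03 m).
It fails at once if the red terminal boot is displaced by more than 30 mm (distance of boot_mid from where it was at the start of the episode above 0.03 m).
It fails at once if the orange brush is displaced by more than 30 mm (distance of brush_mid from where it was at the start of the episode above 0.03 m).
It also fails if it takes over 72 s, if anything falls off the work surface, if the arm or the gripper's body presses on something with over 40 N, if the wrist force passes 120 N, or if a joint passes its speed limit or range.

## Working session

There is one attempt and no reset: what is moved stays moved. The work goes in short steps, Python scripts to look and compute and a tool call to move; the robot and the scene stay as the last step left them, time stands still between calls to the robot, and variables do not carry over. Pictures are saved under pics/ and viewed, and the job is handed in when it is done.

Besides the shell and the picture viewer there is one more tool, called after ">>>" in YAML: its name, and indented under it one key for each argument. move_arm: Moves the arm, as the interface text tells. Its arguments: {"type":"object","properties":{"deltas":{"type":"array","items":{"type":"object","properties":{"dp":{"type":"array","items":{"type":"number"}},"rotation":{"type":"array","items":{"type":"number"}}}}},"jaw":{"type":"number"},"squeeze":{"type":"number"}},"required":["deltas"]}

```bash
ls; mkdir -p pics; python3 - <<'E'
from station import arm
import cv2,numpy as np
s=arm.get_state();print({k:np.round(v,3).tolist() for k,v in s.items()})
for n in ["top","side","wrist"]:
    f=arm.grab_frame(n);cv2.imwrite(f"pics/{n}0.png",f["pixels"][:,:,::-1])
    np.savez(f"{n}0.npz",**f)
    print(n,f["fx"],f["cx"],f["cy"],np.round(f.get("cam_to_world",f.get("mount")),4).tolist())
E
```

```text
pics
{'t': 0.0, 'q': [1.534, 0.359, 0.011, -0.0, -1.224, -0.288], 'qd': [-0.001, -0.001, 0.0, -0.0, -0.001, 0.002], 'joint_efforts': [-0.002, -58.271, 29.307, 6.998, 0.007, -0.0], 'eef_pos': [0.215, 0.639, 0.196], 'ee_rot': [-1.569, 0.0, 2.817], 'force': [-0.064, -0.116, -0.375], 'moment': [0.002, -0.016, 0.005], 'width': 0.088}
top 363.24182408074927 255.6818304974125 182.1903360554753 [[0.0046, -0.9922, 0.1248, 0.4281], [-0.9998, -0.0072, -0.0196, 0.0755], [0.0204, -0.1247, -0.992, 1.0844], [0.0, 0.0, 0.0, 1.0]]
side 479.92186007772375 253.19420719446012 192.87965970006277 [[0.9522, -0.1903, 0.2388, 0.2745], [-0.3054, -0.6063, 0.7343, -0.8897], [0.0051, -0.7721, -0.6354, 0.922], [0.0, 0.0, 0.0, 1.0]]
wrist 293.9810803530786 262.0524051441598 191.0363017136039 [[-0.0004, 0.9585, 0.285, -0.0771], [-0.0008, -0.285, 0.9585, -0.1881], [1.0, 0.0002, 0.0009, 0.0014], [0.0, 0.0, 0.0, 1.0]]
```

View pics/top0.png

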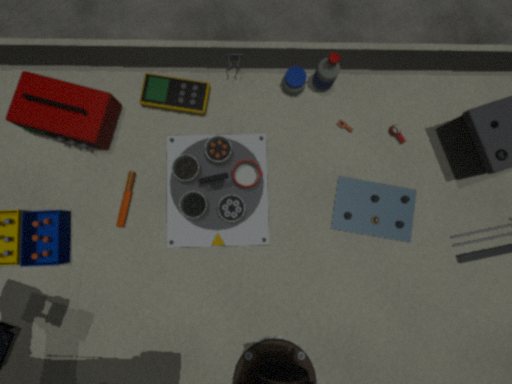

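View pics/side0.png

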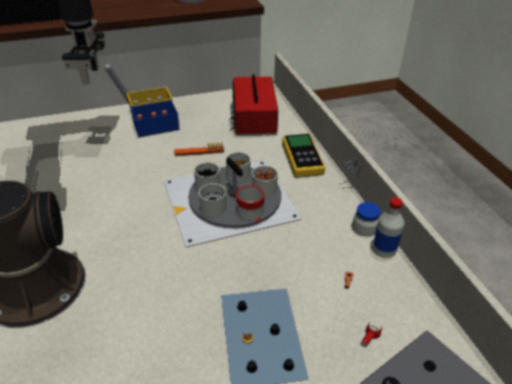

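View pics/wrist0.png

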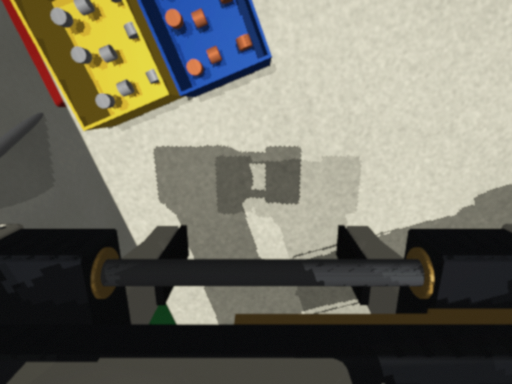

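The top view shows the nuts near pixels (367,195), (403,199), (348,216) and (401,224), with the post at (375,219). The red cup is at (246,174), the handle at (213,180) and the pointer at (219,238). Now I'll measure them.

```bash
cat > h.py <<'E'
import numpy as np,cv2
from scipy.spatial.transform import Rotation as Ro
def ray(f,u,v,z):
    M=f["cam_to_world"];d=M[:3,:3]@np.array([(u-f["cx"])/f["fx"],(v-f["cy"])/f["fy"],1]);o=M[:3,3]
    return o+d*(z-o[2])/d[2]
def cloud(f):
    M=f["cam_to_world"];Z=f["z_map"];v,u=np.indices(Z.shape)
    P=np.stack([(u-f["cx"])/f["fx"]*Z,(v-f["cy"])/f["fy"]*Z,Z],-1)
    return P@M[:3,:3].T+M[:3,3]
def proj(f,p):
    M=f["cam_to_world"];c=M[:3,:3].T@(np.array(p)-M[:3,3]);return f["fx"]*c[0]/c[2]+f["cx"],f["fy"]*c[1]/c[2]+f["cy"]
def blobs(mask,amin=8):
    n,l,s,c=cv2.connectedComponentsWithStats(mask.astype(np.uint8))
    return [(c[i],s[i,4],l==i) for i in range(1,n) if s[i,4]>=amin]
def delta(p_to,yaw_to=None):
    from station import arm
    s=arm.get_state();R=Ro.from_euler('xyz',s['ee_rot']);
    print('t',round(s['t'],2),'at',np.round(s['eef_pos'],4),'rot',np.round(s['ee_rot'],3),'w',round(s['width'],4),'F',np.round(s['force'],1),'q6',round(s['q'][5],2))
    d=np.round(R.inv().apply((np.array(p_to)-s['eef_pos'])*1000),1)
    print('dp tool mm',d)
    if yaw_to is not None:
        for k in (0,np.pi):
            Rt=Ro.from_euler('xyz',[-np.pi/2,0,yaw_to+k]);print('rotvec deg',np.round(np.degrees((R.inv()*Rt).as_rotvec()),1))
E
python3 - <<'E'
from h import *
for n in ["top","side"]:
    f=dict(np.load(n+"0.npz"));im=f["pixels"];hsv=cv2.cvtColor(im,cv2.COLOR_RGB2HSV);P=cloud(f)
    H,S,V=[hsv[...,i].astype(int) for i in range(3)]
    g=im.astype(int)
    print(n)
    # nuts: dark in mat region
    dark=V<(60)
    reg=(P[...,2]<0.04)&(P[...,1]<-0.12)&(P[...,1]>-0.5)&(P[...,0]>.25)&(P[...,0]<.65)
    for c,a,m in blobs(dark&reg,6):
        if a<250: print('dark',np.round(c,1),a,np.round(ray(f,*c,.012),4), 'depth',np.round(np.median(P[m],0),4))
    red=((H<8)|(H>172))&(S>130)&(V>60)
    for c,a,m in blobs(red):
        if a>3000: continue
        print('red',np.round(c,1),a,np.round(np.median(P[m],0),4),'rim',np.round(ray(f,*c,.082),4))
    yel=(H>20)&(H<35)&(S>130)&(V>80)
    for c,a,m in blobs(yel,6):
        print('yel',np.round(c,1),a,np.round(ray(f,*c,.006),4))
        if n=="top": 
            v,u=np.where(m);i=v.argmin();print('  top px',u[v==v.min()],v.min(),np.round(ray(f,u[v==v.min()].mean(),v.min(),.006),4))
    bar=(P[...,2]>.112)&(P[...,2]<.14)&(abs(P[...,1]-.19)<.09)&(abs(P[...,0]-.4)<.15)
    for c,a,m in blobs(bar):
        pts=P[m];cen=pts[:,:2].mean(0);w,vv=np.linalg.eigh(np.cov(pts[:,:2].T));print('bar',c,a,np.round(pts.mean(0),4),'dir',vv[:,1],'std',np.sqrt(w))
    mat=(H>90)&(H<125)&(S>40)&(P[...,2]<.02)
    for c,a,m in blobs(mat,300):
        print('mat',c,a,np.round(ray(f,*c,.003),4))
im=cv2.imread("pics/top0.png")
cv2.imwrite("pics/c1.png",cv2.resize(im[120:260,150:280],None,fx=4.2,fy=4.2,interpolation=2))
cv2.imwrite("pics/c2.png",cv2.resize(im[165:255,320:430],None,fx=6,fy=6,interpolation=2))
E
```

```text
top
dark [374.3 198.2] 44 [ 0.5174 -0.2994  0.012 ] depth [ 0.5173 -0.2969  0.0184]
dark [404.6 199. ] 50 [ 0.5157 -0.3903  0.012 ] depth [ 0.5151 -0.3883  0.0174]
dark [347.2 215.3] 40 [ 0.4664 -0.2168  0.012 ] depth [ 0.4669 -0.2146  0.019 ]
dark [374.8 219.5] 12 [ 0.4544 -0.2987  0.012 ] depth [ 0.4542 -0.2955  0.0202]
dark [399.1 224. ] 50 [ 0.4416 -0.3705  0.012 ] depth [ 0.4415 -0.3682  0.0175]
red [334.   57.1] 99 [ 0.8801 -0.1498  0.1708] rim [ 0.9243 -0.1715  0.082 ]
red [400.3 137.4] 41 [ 0.7032 -0.3832  0.0187] rim [ 0.6859 -0.3559  0.082 ]
red [233.5 170.9] 12 [0.5866 0.1188 0.0836] rim [0.5855 0.1177 0.082 ]
red [259.8 172.4] 12 [0.587  0.042  0.0266] rim [0.5818 0.0442 0.082 ]
yel [183.5 103.3] 185 [0.8058 0.2765 0.006 ]
  top px [207 208] 83 [0.8717 0.2045 0.006 ]
yel [  8.8 237.1] 712 [0.3983 0.7687 0.006 ]
  top px [ 5  6  7  8  9 10 11 12 13 14 15 16 17] 210 [0.4767 0.7694 0.006 ]
yel [217.6 240.8] 72 [0.3903 0.1647 0.006 ]
  top px [217 218] 235 [0.4069 0.1654 0.006 ]
bar [203.16666667 182.27777778] 18 [0.5476 0.1959 0.1254] dir [-0.13790564  0.99044537] std [0.000
[... 449 characters left out ...]
0.3785  0.0165]
red [254.9 104.9] 2210 [0.7424 0.5038 0.1034] rim [0.7458 0.5465 0.082 ]
red [249.9 201.6] 244 [0.5701 0.0514 0.0731] rim [0.5704 0.0487 0.082 ]
red [395.6 202.6] 120 [ 0.8764 -0.1561  0.1679] rim [ 0.944 -0.073  0.082]
red [258.2 218.9] 12 [0.5921 0.0391 0.0219] rim [ 0.5702 -0.0236  0.082 ]
red [370.5 335. ] 147 [ 0.7105 -0.386   0.0175] rim [ 0.6788 -0.4222  0.082 ]
yel [148.7  95.5] 484 [0.4084 0.8735 0.006 ]
yel [301.9 164.2] 431 [0.8141 0.2608 0.006 ]
yel [178.3 209.2] 24 [0.3903 0.163  0.006 ]
bar [226.81818182 160.63636364] 11 [0.5479 0.1966 0.1211] dir [-0.15310811  0.98820944] std [0.0012337  0.00431979]
mat [262.10162535 338.3403382 ] 6091 [ 0.4847 -0.3137  0.003 ]
```

View pics/c1.png

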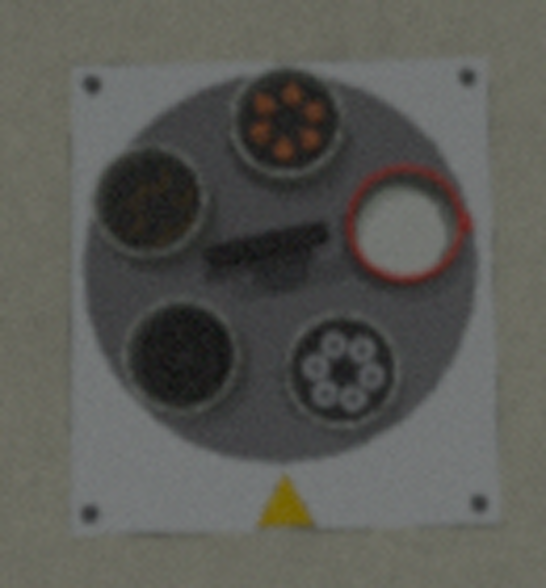

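View pics/c2.png

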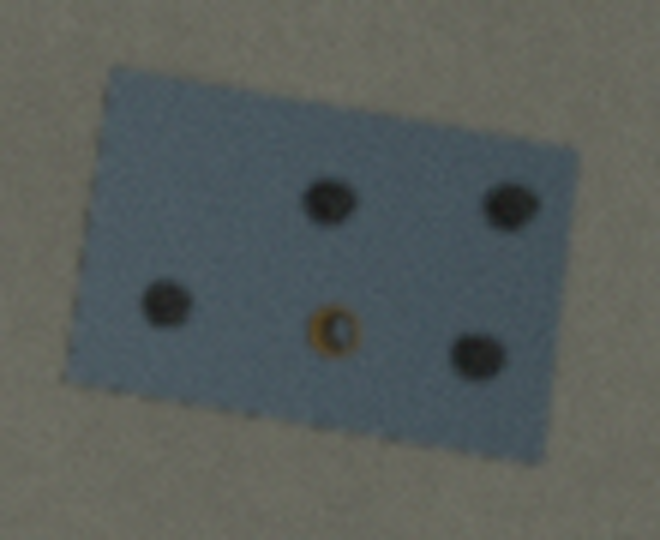

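```bash
python3 - <<'E'
from h import *
f=dict(np.load("top0.npz"))
c=lambda u,v:(u/4.2+150-.4,v/4.2+120-.4)
for n,u,v,z in [('cup',407,224,.082),('bar',267,243,.128),('barL',207,258,.128),('barR',327,231,.128),('tip',285,475,.006),('tick',467,222,.022),('disc',282,267,.022),('h1',92,84,.006),('h2',467,76,.006),('h3',90,514,.006),('h4',479,502,.006)]:
    print(n,np.round(ray(f,*c(u,v),z),4))
E
```

```text
cup [0.5801 0.0814 0.082 ]
bar [0.5603 0.1694 0.128 ]
barL [0.5505 0.2069 0.128 ]
barR [0.5682 0.1317 0.128 ]
tip [0.4136 0.1657 0.006 ]
tick [0.5909 0.0395 0.022 ]
disc [0.5581 0.169  0.022 ]
h1 [0.6917 0.3093 0.006 ]
h2 [0.7003 0.0392 0.006 ]
h3 [0.3862 0.3004 0.006 ]
h4 [0.3955 0.03   0.006 ]
```

>>> move_arm:
  deltas:
    - {"dp": [-33.7,-2,21.7],"rotation": [0,0,0]}
    - {"dp": [-33.7,-2,21.7],"rotation": [0,0,0]}
    - {"dp": [-33.7,-2,21.7],"rotation": [0,0,0]}
    - {"dp": [-33.7,-2,21.7],"rotation": [0,0,0]}
    - {"dp": [-33.7,0,21.7],"rotation": [0,0,0]}

```text
t: 0.57
eef_pos: [0.3393, 0.4821, 0.2007]
ee_rot: [-1.565, 0.0, 2.826]
force: [1.3, -0.8, 0.4]
width: 0.0876
```

>>> move_arm:
  deltas:
    - {"dp": [-33.7,0,21.7],"rotation": [0,0,0]}
    - {"dp": [-33.7,0,21.7],"rotation": [0,0,0]}
    - {"dp": [-33.7,0,21.7],"rotation": [0,0,0]}
    - {"dp": [-16,0,37],"rotation": [0,0,0]}
    - {"dp": [-16,0,37],"rotation": [0,0,0]}

```text
t: 0.98
eef_pos: [0.4276, 0.3011, 0.2003]
ee_rot: [-1.563, 0.001, 2.826]
force: [0.7, -0.6, -0.5]
width: 0.0879
```

>>> move_arm:
  deltas:
    - {"dp": [-16,0,37],"rotation": [0,0,0]}
    - {"dp": [-16,0,37],"rotation": [0,0,0]}
    - {"dp": [-16,0,37],"rotation": [0,0,0]}
    - {"dp": [-16,0,37],"rotation": [0,0,0]}
    - {"dp": [-16,0,37],"rotation": [0,0,0]}

```text
t: 1.4
eef_pos: [0.4445, 0.0936, 0.2012]
ee_rot: [-1.562, 0.0, 2.827]
force: [1.6, 0.1, -0.0]
width: 0.0877
```

>>> move_arm:
  deltas:
    - {"dp": [-16.3,0,38],"rotation": [0,0,0]}
    - {"dp": [-16.3,0,38],"rotation": [0,0,0]}
    - {"dp": [-16.3,0,38],"rotation": [0,0,0]}
    - {"dp": [-16.3,0,38],"rotation": [0,0,0]}
    - {"dp": [-16.3,0,38],"rotation": [0,0,0]}

```text
t: 1.82
eef_pos: [0.4603, -0.1141, 0.2039]
ee_rot: [-1.565, 0.003, 2.829]
force: [1.8, -0.1, 1.2]
width: 0.0874
```

>>> move_arm:
  deltas:
    - {"dp": [-16.3,0,38],"rotation": [0,0,0]}
    - {"dp": [-16.3,0,38],"rotation": [0,0,0]}
    - {"dp": [-16.3,0,38],"rotation": [0,0,0]}
    - {"dp": [0,0,0],"rotation": [0,0,0]}
    - {"dp": [0,0,0],"rotation": [0,0,0]}

```text
t: 2.23
eef_pos: [0.4689, -0.2464, 0.2041]
ee_rot: [-1.564, 0.002, 2.821]
force: [0.2, 0.0, 0.4]
width: 0.0874
```

```bash
cat >> h.py <<'E'
def wrist(tag):
    from station import arm
    s=arm.get_state();f=arm.grab_frame("wrist")
    T=np.eye(4);T[:3,:3]=Ro.from_euler('xyz',s['ee_rot']).as_matrix();T[:3,3]=s['eef_pos']
    f["cam_to_world"]=T@f["mount"];cv2.imwrite(f"pics/{tag}.png",f["pixels"][:,:,::-1]);np.savez(tag+".npz",**f)
    print('t',s['t'],np.round(s['eef_pos'],4),np.round(s['ee_rot'],3),np.round(s['q'],2));return f
E
python3 - <<'E'
from h import *
f=wrist("w1")
im=f["pixels"];hsv=cv2.cvtColor(im,cv2.COLOR_RGB2HSV);P=cloud(f)
reg=(P[...,2]<0.04)&(P[...,1]<-0.12)&(P[...,1]>-0.5)&(P[...,0]>.35)&(P[...,0]<.65)
for c,a,m in blobs((hsv[...,2]<60)&reg,30): print(np.round(c,1),a,np.round(ray(f,*c,.012),4),np.round(np.median(P[m],0),4))
E
```

```text
t 2.2333 [ 0.4689 -0.2464  0.2041] [-1.564e+00  2.000e-03  2.821e+00] [-0.11  0.11 -0.3   0.01 -1.16  1.35]
[360.   93.2] 269 [ 0.5152 -0.392   0.012 ] [ 0.5156 -0.3901  0.0193]
[289.8 115.2] 194 [ 0.5173 -0.3023  0.012 ] [ 0.5175 -0.3015  0.0196]
[358.2 154.6] 229 [ 0.4415 -0.3727  0.012 ] [ 0.4429 -0.3712  0.019 ]
[241.7 173. ] 267 [ 0.4665 -0.2203  0.012 ] [ 0.4674 -0.221   0.019 ]
```

View pics/w1.png

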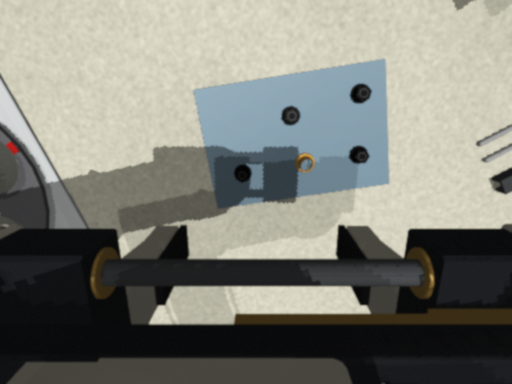

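The wrist view shows the four nuts at (242,173), (290,115), (360,93) and (358,155), and their positions agree with the other cameras. Next I'll zoom in to get the hex yaw.

```bash
python3 - <<'E'
import cv2,numpy as np
im=cv2.imread("pics/w1.png")
t=[]
for u,v in [(242,173),(290,115),(360,93),(358,155)]:
    c=im[v-16:v+16,u-16:u+16]; c=cv2.convertScaleAbs(c,alpha=2.2,beta=10)
    t.append(cv2.resize(c,(300,300),interpolation=cv2.INTER_CUBIC))
cv2.imwrite("pics/z1.png",np.vstack([np.hstack(t[:2]),np.hstack(t[2:])]))
E
```

```text
(no output)
```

View pics/z1.png

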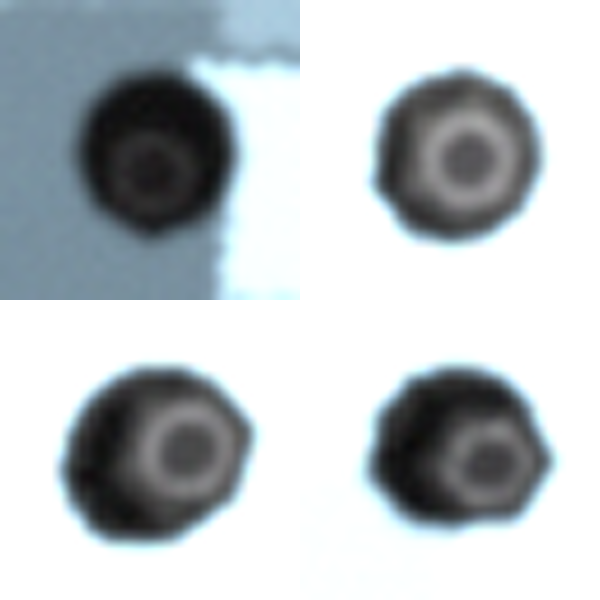

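```bash
python3 -c "
from h import *
delta([.4665,-.2203,.06],2.821)"
```

```text
t 2.28 at [ 0.4689 -0.2459  0.2039] rot [-1.564e+00  2.000e-03  2.822e+00] w 0.0876 F [ 0.5 -0.9 -0.2] q6 1.35
dp tool mm [ 10.6 143.7 -24.6]
rotvec deg [-0.4  0.  -0.1]
rotvec deg [  -0.2 -180.     0.6]
```

>>> move_arm:
  deltas:
    - {"dp": [2.6,35,-6.2],"rotation": [-0.4,0,-0.1]}
    - {"dp": [2.6,35,-6.2],"rotation": [0,0,0]}
    - {"dp": [2.6,35,-6.2],"rotation": [0,0,0]}
    - {"dp": [2.6,34,-6.2],"rotation": [0,0,0]}
    - {"dp": [0,0,0],"rotation": [0,0,0]}
  jaw: 139
  squeeze: 20

```text
t: 2.7
eef_pos: [0.4697, -0.2155, 0.0641]
ee_rot: [-1.572, 0.009, 2.825]
force: [-1.6, 0.6, 0.0]
width: 0.0603
```

```bash
python3 - <<'E'
from h import *
f=wrist("w2");delta([.4665,-.2203,.009])
print(proj(f,[.4665,-.2203,.019]))
E
```

```text
t 2.7 [ 0.4697 -0.2155  0.0641] [-1.572  0.009  2.825] [-0.05  0.23 -0.52  0.   -0.82  1.3 ]
t 2.75 at [ 0.4716 -0.2163  0.0671] rot [-1.572  0.012  2.826] w 0.0561 F [0.2 0.2 0.8] q6 1.3
dp tool mm [ 4.3 58.1  5.4]
(np.float64(266.834165954884), np.float64(202.18697705458806))
```

View pics/w2.png

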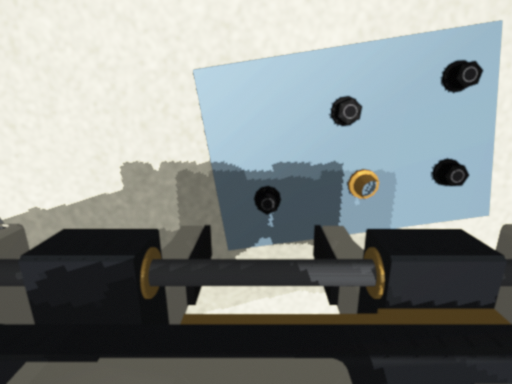

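>>> move_arm:
  deltas:
    - {"dp": [3,15,3],"rotation": [0,0,0]}
    - {"dp": [1.3,15,2.4],"rotation": [0,0,0]}
    - {"dp": [0,12,0],"rotation": [0,0,0]}
    - {"dp": [0,0,0],"rotation": [0,0,0]}

```text
t: 3.08
eef_pos: [0.4733, -0.2189, 0.0329]
ee_rot: [-1.572, 0.023, 2.836]
force: [-0.2, -0.3, -0.6]
width: 0.0401
```

```bash
python3 - <<'E'
from h import *
delta([.4665,-.2203,.009],2.821)
E
```

```text
t 3.08 at [ 0.4733 -0.2189  0.0329] rot [-1.572  0.023  2.836] w 0.0401 F [-0.2 -0.3 -0.6] q6 1.31
dp tool mm [ 6.6 23.7  3.4]
rotvec deg [ 0.1  0.8 -1.3]
rotvec deg [-2.000e+00 -1.791e+02 -1.000e-01]
```

>>> move_arm:
  deltas:
    - {"dp": [5.5,8,2.5],"rotation": [0,0.6,-1.3]}
    - {"dp": [1,6,1],"rotation": [0,0,0]}
    - {"dp": [0,0,0],"rotation": [0,0,0]}

```text
t: 3.33
eef_pos: [0.4701, -0.2202, 0.0234]
ee_rot: [-1.573, 0.005, 2.828]
force: [-0.9, 0.7, 0.9]
width: 0.04
```

```bash
python3 - <<'E'
from h import *
delta([.4665,-.2203,.009],2.821)
E
```

```text
t 3.33 at [ 0.4701 -0.2202  0.0234] rot [-1.573  0.005  2.828] w 0.04 F [-0.9  0.7  0.9] q6 1.32
dp tool mm [ 3.4 14.4  1.2]
rotvec deg [ 0.1  0.4 -0.3]
rotvec deg [  -0.5 -179.6   -0.2]
```

>>> move_arm:
  deltas:
    - {"dp": [3,8,1],"rotation": [0,0.3,-0.5]}
    - {"dp": [0.5,7,0],"rotation": [0,0,-0.3]}
    - {"dp": [0,0,0],"rotation": [0,0,0]}

```text
t: 3.58
eef_pos: [0.4678, -0.2203, 0.0092]
ee_rot: [-1.574, -0.007, 2.822]
force: [-0.2, 0.1, -0.3]
width: 0.0398
```

```bash
python3 - <<'E'
from h import *
delta([.4665,-.2203,.009],2.821)
E
```

```text
t 3.58 at [ 0.4678 -0.2203  0.0092] rot [-1.574 -0.007  2.822] w 0.0398 F [-0.2  0.1 -0.3] q6 1.32
dp tool mm [1.2 0.2 0.4]
rotvec deg [0.2 0.1 0.4]
rotvec deg [   0.6 -179.9   -0.3]
```

Good. I'll close the jaws.

>>> move_arm:
  deltas:
    - {"dp": [1,0,0],"rotation": [0,0,0.3]}
    - {"dp": [0,0,0],"rotation": [0,0,0]}
    - {"dp": [0,0,0],"rotation": [0,0,0]}
    - {"dp": [0,0,0],"rotation": [0,0,0]}
    - {"dp": [0,0,0],"rotation": [0,0,0]}
  jaw: 255

```text
t: 4.0
eef_pos: [0.4664, -0.2201, 0.0088]
ee_rot: [-1.573, -0.002, 2.822]
force: [-0.3, -0.4, 0.4]
width: 0.0121
```

>>> move_arm:
  deltas:
    - {"dp": [0,0,0],"rotation": [0,0,0]}
    - {"dp": [0,-10,0],"rotation": [0,0,0]}
    - {"dp": [0,-30,0],"rotation": [0,0,0]}
    - {"dp": [0,-30,0],"rotation": [0,0,0]}
    - {"dp": [0,-30,0],"rotation": [0,0,0]}

```text
t: 4.42
eef_pos: [0.4614, -0.2197, 0.1078]
ee_rot: [-1.571, -0.015, 2.821]
force: [1.4, -0.6, -0.8]
width: 0.0007
```

```bash
python3 - <<'E'
from h import *
f=wrist("w3");delta([.5795,.081,.14],np.pi/2+1.33)
E
```

```text
t 4.4167 [ 0.4614 -0.2197  0.1078] [-1.571 -0.015  2.821] [-0.06  0.18 -0.45 -0.   -0.95  1.32]
t 4.47 at [ 0.4654 -0.2209  0.1145] rot [-1.571 -0.006  2.823] w 0.0002 F [ 3.2 -0.6  7.4] q6 1.32
dp tool mm [ -13.5  -25.5 -322.5]
rotvec deg [ 0.  -4.5  0.3]
rotvec deg [ -0.5 175.5   0. ]
```

View pics/w3.png

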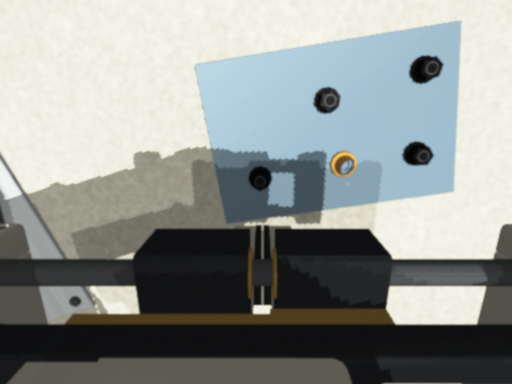

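```bash
python3 - <<'E'
from h import *
for n in ("w2","w3"):
    f=dict(np.load(n+".npz"))
    im=f["pixels"];V=cv2.cvtColor(im,cv2.COLOR_RGB2HSV)[...,2];P=cloud(f)
    reg=(P[...,2]<0.04)&(P[...,1]<-0.12)&(P[...,1]>-0.5)&(P[...,0]>.35)&(P[...,0]<.65)
    for c,a,m in blobs((V<50)&reg,30): print(np.round(c,1),a,np.round(ray(f,*c,.012),4),np.round(np.median(P[m],0),4), P[m][:,2].max(),P[m][:,2].min())
from station import arm
im=cv2.imread("pics/w3.png");cv2.imwrite("pics/z3.png",cv2.resize(im[150:340,180:350],None,fx=3.5,fy=3.1,interpolation=2))
E
```

```text
[457.9  75.5] 689 [ 0.5159 -0.3901  0.012 ] [ 0.5165 -0.3873  0.0142] 0.021641795350314075 0.003972650742641748
[469.8  73.9] 93 [ 0.5142 -0.3989  0.012 ] [ 0.515  -0.3934  0.0201] 0.022054430628795807 0.018784628627863814
[342.5 110.7] 385 [ 0.5181 -0.2998  0.012 ] [ 0.5192 -0.2977  0.0158] 0.02209042129448946 0.004688543018063124
[350. 111.] 64 [ 0.516  -0.3055  0.012 ] [ 0.5168 -0.3032  0.0204] 0.02180236365427099 0.018526907323772157
[447.3 172. ] 536 [ 0.4427 -0.3713  0.012 ] [ 0.4447 -0.3687  0.0141] 0.021697403625823924 0.004199683269063698
[457.4 175.9] 71 [ 0.4367 -0.379   0.012 ] [ 0.4404 -0.3744  0.0204] 0.022791060508219746 0.018457830951758264
[266.9 199. ] 546 [ 0.467  -0.2206  0.012 ] [ 0.4684 -0.2209  0.0192] 0.022061066289211617 0.003195135999146448
[422.6  69. ] 429 [ 0.5158 -0.3903  0.012 ] [ 0.5163 -0.3876  0.0155] 0.02206265726366724 0.0061535871966225675
[431.9  67.5] 62 [ 0.5144 -0.3985  0.012 ] [ 0.515  -0.394   0.0203] 0.022396708692484613 0.018792947753041356
[322.2 100.6] 201 [ 0.5179 -0.2984  0.012 ] [ 0.5186 -0.2971  0.0114] 0.021751787026585923 0.006333724542041119
[329.6 100.1] 36 [ 0.5161 -0.305   0.012 ] [ 0.5168 -0.3033  0.0202] 0.02166355064002251 0.019030311532685695
[415.1 152.9] 348 [ 0.4426 -0.3714  0.012 ] [ 0.4446 -0.369   0.015 ] 0.02218167011867317 0.005902101143187344
[423.1 155.9] 46 [ 0.4372 -0.3783  0.012 ] [ 0.4401 -0.3743  0.0205] 0.021898754573781265 0.01930732715517497
[259.5 177.7] 403 [ 0.4665 -0.2205  0.012 ] [ 0.4679 -0.221   0.0195] 0.02187534152062337 0.0031838453709484016
```

View pics/z3.png

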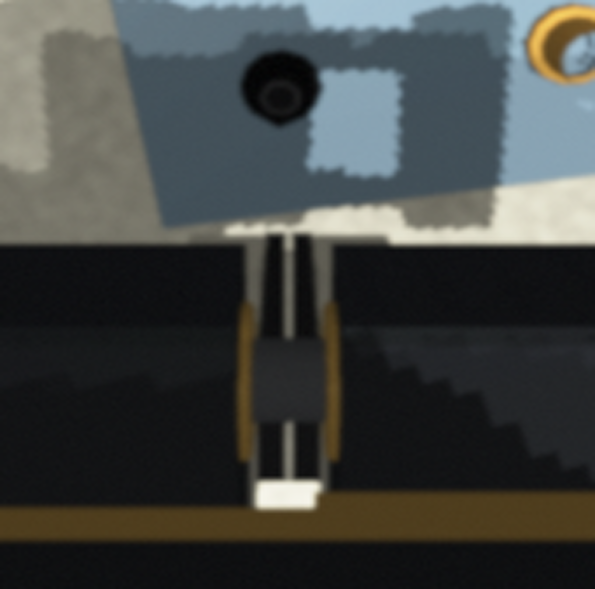

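```bash
python3 - <<'E'
from h import *
f=dict(np.load("w3.npz"));M=f["mount"];Z=f["z_map"];v,u=np.indices(Z.shape)
P=np.stack([(u-f["cx"])/f["fx"]*Z,(v-f["cy"])/f["fy"]*Z,Z],-1)@M[:3,:3].T+M[:3,3]
for vv in range(214,290,5):
    print(vv,[tuple(np.round(P[vv,uu]*1000).astype(int)) for uu in (248,252,257,262,267,272,277)])
from station import arm
for n in("side","top"):
    g=arm.grab_frame(n)
    p=proj(g,arm.get_state()['eef_pos']);print(n,p)
    a,b=int(p[0]),int(p[1]);im=g["pixels"][max(b-70,0):b+50,a-60:a+60,::-1];cv2.imwrite(f"pics/{n}3.png",cv2.resize(im,None,fx=4.5,fy=4.5,interpolation=2))
E
```

```text
214 [(np.int64(36), np.int64(105), np.int64(-13)), (np.int64(35), np.int64(105), np.int64(-9)), (np.int64(35), np.int64(104), np.int64(-4)), (np.int64(35), np.int64(105), np.int64(2)), (np.int64(36), np.int64(105), np.int64(7)), (np.int64(35), np.int64(105), np.int64(12)), (np.int64(35), np.int64(104), np.int64(18))]
219 [(np.int64(40), np.int64(103), np.int64(-13)), (np.int64(41), np.int64(105), np.int64(-9)), (np.int64(41), np.int64(104), np.int64(-4)), (np.int64(42), np.int64(108), np.int64(2)), (np.int64(42), np.int64(107), np.int64(7)), (np.int64(42), np.int64(108), np.int64(12)), (np.int64(42), np.int64(108), np.int64(18))]
224 [(np.int64(48), np.int64(107), np.int64(-14)), (np.int64(49), np.int64(109), np.int64(-9)), (np.int64(48), np.int64(107), np.int64(-4)), (np.int64(49), np.int64(108), np.int64(2)), (np.int64(48), np.int64(108), np.int64(7)), (np.int64(48), np.int64(107), np.int64(12)), (np.int64(48), np.int64(107), np.int64(18))]
229 [(np.int64(-38), np.int64(-101), np.int64(-3)), (np.int64(-11), np.int64(-39), np.int64(-4)), (np.int64(-9), np.int64(-36), np.int64(-1)), 
[... 3522 characters left out ...]
p.int64(-2)), (np.int64(-26), np.int64(-113), np.int64(0)), (np.int64(-27), np.int64(-114), np.int64(1)), (np.int64(-26), np.int64(-113), np.int64(3)), (np.int64(-26), np.int64(-113), np.int64(4)), (np.int64(-30), np.int64(-118), np.int64(6))]
289 [(np.int64(-28), np.int64(-118), np.int64(-2)), (np.int64(-24), np.int64(-113), np.int64(-2)), (np.int64(1), np.int64(-76), np.int64(-1)), (np.int64(131), np.int64(109), np.int64(2)), (np.int64(1), np.int64(-76), np.int64(4)), (np.int64(-2), np.int64(-80), np.int64(6)), (np.int64(-29), np.int64(-119), np.int64(6))]
side (np.float64(241.2077899333858), np.float64(276.52278917431073))
top (np.float64(358.2472474457373), np.float64(214.7978828687281))
```

View pics/side3.png

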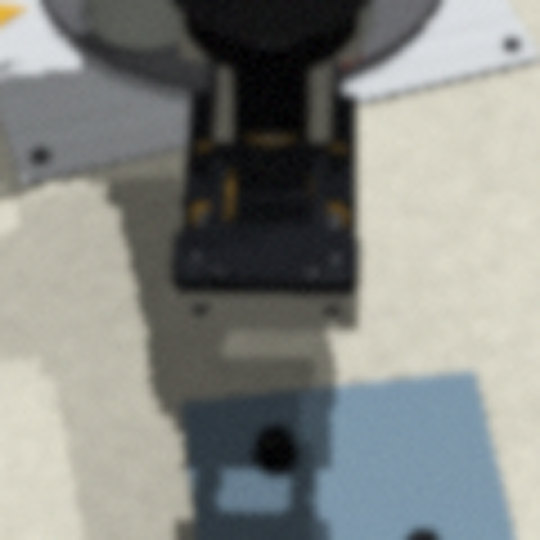

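```bash
python3 - <<'E'
from h import *
for n in ("wrist0","w1","w2","w3"):
    f=dict(np.load(n+".npz"));M=f["mount"];Z=f["z_map"];v,u=np.indices(Z.shape)
    P=(np.stack([(u-f["cx"])/f["fx"]*Z,(v-f["cy"])/f["fy"]*Z,Z],-1)@M[:3,:3].T+M[:3,3])*1000
    g=(P[...,1]>-60)&(P[...,1]<-5)&(Z>0)
    for c,a,m in blobs(g,20):
        p=P[m];print(n,np.round(c),a,'y max',np.round(np.percentile(p[:,1],[90,97,100]),1),'x',np.round(np.percentile(p[:,0],[3,97]),1),'z',np.round(np.percentile(p[:,2],[3,97]),1))
    b=(P[...,1]<-80)&(Z>0); print('body ymax',np.percentile(P[b][:,1],[90,99]), 'rows',v[b].min())
E
```

```text
wrist0 [170. 241.] 1083 y max [-35.  -32.  -29.5] x [-11.4   5.1] z [-57.2 -41.9]
wrist0 [355. 240.] 1076 y max [-35.1 -32.1 -29.1] x [-11.4   5. ] z [45.4 60.6]
body ymax [-109.44835894  -89.37538581] rows 224
w1 [170. 241.] 1084 y max [-35.  -32.1 -29.5] x [-11.4   5.4] z [-57.3 -42. ]
w1 [355. 240.] 1082 y max [-35.1 -32.2 -29.2] x [-11.4   5.4] z [45.4 60.8]
body ymax [-109.42262419  -89.36970123] rows 224
w2 [195. 240.] 945 y max [-35.5 -32.4 -29.6] x [-11.4   4.7] z [-43.4 -28.2]
w2 [330. 240.] 954 y max [-35.4 -32.7 -29.3] x [-11.4   4.5] z [31.6 46.9]
body ymax [-108.41198383  -93.63557851] rows 224
w3 [254. 235.] 299 y max [-35.4 -32.9 -31.2] x [-11.3  -6.6] z [-12.5   1. ]
w3 [271. 235.] 304 y max [-35.1 -32.9 -30.6] x [-11.4  -6.7] z [ 2.5 16. ]
body ymax [-108.98158229  -98.02550095] rows 224
```

```bash
python3 - <<'E'
from h import *
delta([.4668,-.2205,.02],2.821)
E
```

```text
t 4.57 at [ 0.4643 -0.2201  0.1098] rot [-1.572 -0.008  2.821] w 0.0006 F [-0.2  0.2 -1.2] q6 1.32
dp tool mm [-3.1 89.8 -0.3]
rotvec deg [0.1 0.  0.4]
rotvec deg [ 7.0e-01 -1.8e+02 -1.0e-01]
```

>>> move_arm:
  deltas:
    - {"dp": [-3,0,0],"rotation": [0,0,0.4]}
    - {"dp": [0,20,0],"rotation": [0,0,0]}
    - {"dp": [0,20,0],"rotation": [0,0,0]}
    - {"dp": [0,20,0],"rotation": [0,0,0]}
    - {"dp": [0,20,0],"rotation": [0,0,0]}
  jaw: 139

```text
t: 4.98
eef_pos: [0.4708, -0.2216, 0.0317]
ee_rot: [-1.574, 0.011, 2.822]
force: [0.2, -0.1, 0.6]
width: 0.028
```

```bash
python3 - <<'E'
from h import *
delta([.4668,-.2205,.005],2.821)
f=wrist("w4")
E
```

```text
t 4.98 at [ 0.4708 -0.2216  0.0317] rot [-1.574  0.011  2.822] w 0.028 F [ 0.2 -0.1  0.6] q6 1.31
dp tool mm [ 4.5 26.7  0.3]
rotvec deg [ 0.2  0.1 -0.6]
rotvec deg [  -1.  -179.9   -0.3]
t 4.9833 [ 0.4708 -0.2216  0.0317] [-1.574  0.011  2.822] [-0.06  0.27 -0.55 -0.   -0.74  1.31]
```

View pics/w4.png

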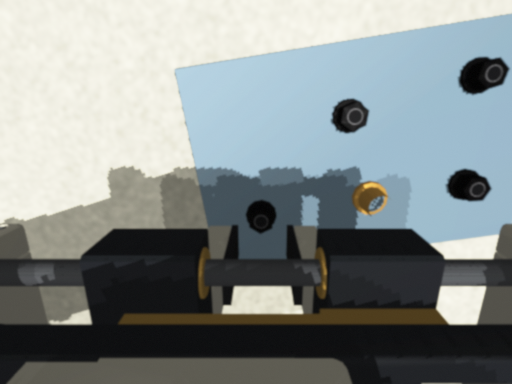

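>>> move_arm:
  deltas:
    - {"dp": [4,9,0.3],"rotation": [0,0,-0.6]}
    - {"dp": [1,9,0],"rotation": [0,0,-0.3]}
    - {"dp": [0.5,9,0],"rotation": [0,0,0]}
    - {"dp": [0,0,0],"rotation": [0,0,0]}

```text
t: 5.37
eef_pos: [0.4604, -0.2193, -0.0028]
ee_rot: [-1.572, -0.017, 2.821]
force: [-0.1, 0.3, -0.0]
width: 0.0398
```

```bash
python3 - <<'E'
from h import *
delta([.4668,-.2205,-.0275],2.821)
E
```

```text
t 5.37 at [ 0.4604 -0.2193 -0.0028] rot [-1.572 -0.017  2.821] w 0.0398 F [-0.1  0.3 -0. ] q6 1.32
dp tool mm [-6.9 24.6 -0.9]
rotvec deg [0.1 0.  1. ]
rotvec deg [ 1.6e+00 -1.8e+02 -1.0e-01]
```

The reported TCP is 6 mm below the mat surface with no contact force. So the real fingertips sit about 30–36 mm behind the stated TCP, as the wrist depth image also showed. I'll keep descending carefully.

>>> move_arm:
  deltas:
    - {"dp": [-6,5,-0.8],"rotation": [0,0,1]}
    - {"dp": [-1,5,0],"rotation": [0,0,0]}
    - {"dp": [0,0,0],"rotation": [0,0,0]}

```text
t: 5.62
eef_pos: [0.4683, -0.221, -0.0128]
ee_rot: [-1.572, 0.001, 2.822]
force: [0.1, -0.4, 0.2]
width: 0.0394
```

```bash
python3 - <<'E'
from h import *
delta([.4668,-.2205,-.0275],2.821)
f=wrist("w5")
M=f["mount"];Z=f["z_map"];v,u=np.indices(Z.shape)
P=(np.stack([(u-f["cx"])/f["fx"]*Z,(v-f["cy"])/f["fy"]*Z,Z],-1)@M[:3,:3].T+M[:3,3])*1000
for vv in range(205,240,3): print(vv,[tuple(np.round(P[vv,uu]).astype(int).tolist()) for uu in (215,225,235,262,290,298,308)])
E
```

```text
t 5.62 at [ 0.4683 -0.221  -0.0128] rot [-1.572e+00  1.000e-03  2.822e+00] w 0.0394 F [ 0.1 -0.4  0.2] q6 1.31
dp tool mm [ 1.6 14.7 -0. ]
rotvec deg [ 0.1  0.  -0.1]
rotvec deg [-1.0e-01 -1.8e+02 -1.0e-01]
t 5.6167 [ 0.4683 -0.221  -0.0128] [-1.572e+00  1.000e-03  2.822e+00] [-0.06  0.34 -0.58 -0.   -0.64  1.31]
205 [(-17, -17, -27), (-17, -16, -21), (-17, -16, -15), (-17, -16, 1), (-17, -17, 19), (-17, -16, 24), (-17, -17, 30)]
208 [(-15, -17, -28), (-15, -17, -21), (-15, -16, -15), (-15, -16, 1), (-15, -16, 19), (-15, -16, 24), (-15, -16, 30)]
211 [(-13, -17, -28), (-13, -16, -22), (-13, -17, -15), (-13, -17, 1), (-13, -17, 19), (-13, -16, 24), (-13, -16, 30)]
214 [(-11, -17, -28), (-11, -16, -22), (-11, -16, -15), (-11, -17, 1), (-12, -18, 19), (-11, -16, 24), (-11, -16, 30)]
217 [(-9, -17, -28), (-9, -16, -22), (-9, -17, -15), (-9, -17, 1), (-9, -16, 19), (-9, -16, 24), (-9, -17, 30)]
220 [(-7, -16, -28), (-7, -17, -22), (-7, -15, -16), (-8, -20, 1), (-77, -188, 1), (-7, -17, 24), (-7, -16, 30)]
223 [(-6, -18, -28), (-5, -17, -22), (-5, -17, -15), (-6, -19, 1), (-5, -16, 19), (-5, -17, 24), (-5, -17, 30)]
226 [(-11, -35, -25), (-9, -31, -20), (-3, -17, -16), (-6, -23, 1), (-3, -16, 19), (-10, -32, 22), (-11, -34, 28)]
229 [(-11, -38, -25), (-9, -35, -19), (-1, -17, -16), (-6, -28, 1), (-1, -17, 19), (-9, -35, 22), (-11, -39, 27)]
232 [(-11, -42, -24), (-10, -40, -19), (1, -16, -16), (-6, -32, 1), (1, -18, 19), (-8, -35, 22), (-11, -43, 26)]
235 [(-11, -47, -23), (-9, -44, -18), (3, -18, -16), (-4, -32, 1), (3, -16, 19), (-7, -37, 22), (-11, -47, 26)]
238 [(-11, -49, -23), (-8, -45, -18), (6, -15, -16), (-3, -33, 1), (5, -17, 19), (-4, -36, 22), (-10, -48, 26)]
```

View pics/w5.png

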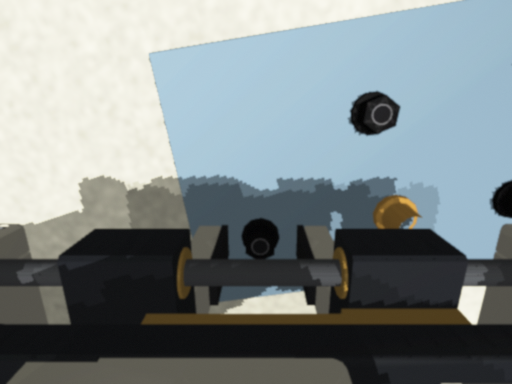

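The nut is now at (260,238), between the open tips at u≈225 and u≈300. I'll go down another 9 mm and close.

>>> move_arm:
  deltas:
    - {"dp": [1.5,5,0],"rotation": [0,0,0]}
    - {"dp": [0,4,0],"rotation": [0,0,0]}
    - {"dp": [0,0,0],"rotation": [0,0,0]}

```text
t: 5.92
eef_pos: [0.4678, -0.2206, -0.0208]
ee_rot: [-1.573, 0.004, 2.822]
force: [-0.3, 0.0, 0.4]
width: 0.0401
```

```bash
python3 - <<'E'
from h import *
delta([.4668,-.2205,-.022],2.821)
E
```

```text
t 5.92 at [ 0.4678 -0.2206 -0.0208] rot [-1.573  0.004  2.822] w 0.0401 F [-0.3  0.   0.4] q6 1.31
dp tool mm [1.  1.2 0.2]
rotvec deg [ 0.1  0.  -0.2]
rotvec deg [  -0.3 -180.    -0.2]
```

>>> move_arm:
  deltas:
    - {"dp": [0.7,2.5,0],"rotation": [0,0,0]}
    - {"dp": [0,1,0],"rotation": [0,0,0]}

```text
t: 6.08
eef_pos: [0.4672, -0.2204, -0.0243]
ee_rot: [-1.573, 0.004, 2.822]
force: [-0.3, -0.1, 0.7]
width: 0.0399
```

>>> move_arm:
  deltas:
    - {"dp": [0,2,0],"rotation": [0,0,0]}
    - {"dp": [0,1,0],"rotation": [0,0,0]}

```text
t: 6.25
eef_pos: [0.4675, -0.2205, -0.0261]
ee_rot: [-1.572, 0.004, 2.823]
force: [-7.2, 5.8, 28.4]
width: 0.04
```

>>> move_arm:
  deltas:
    - {"dp": [0,2,0],"rotation": [0,0,0]}
    - {"dp": [0,1,0],"rotation": [0,0,0]}

```text
t: 6.42
eef_pos: [0.4675, -0.2205, -0.026]
ee_rot: [-1.572, 0.005, 2.824]
force: [-2.3, 1.3, 4.6]
width: 0.0398
```

The tips touch the mat (z = 3 mm) at a reported z of −26 mm, so the real tips are 29 mm above the reported TCP. I'll raise 5 mm so the tips clear the flange, then grip the hex.

>>> move_arm:
  deltas:
    - {"dp": [0,-5.5,0],"rotation": [0,0,0]}
    - {"dp": [0,0,0],"rotation": [0,0,0]}

```text
t: 6.58
eef_pos: [0.4677, -0.2204, -0.0195]
ee_rot: [-1.572, 0.006, 2.824]
force: [-0.2, 0.1, -0.2]
width: 0.0397
```

>>> move_arm:
  deltas:
    - {"dp": [0,0,0],"rotation": [0,0,0]}
    - {"dp": [0,0,0],"rotation": [0,0,0]}
    - {"dp": [0,0,0],"rotation": [0,0,0]}
    - {"dp": [0,0,0],"rotation": [0,0,0]}
    - {"dp": [0,0,0],"rotation": [0,0,0]}
  jaw: 255

```text
t: 7.0
eef_pos: [0.4679, -0.2205, -0.0199]
ee_rot: [-1.572, 0.006, 2.824]
force: [-0.9, 1.2, 5.2]
width: 0.0165
```

>>> move_arm:
  deltas:
    - {"dp": [0,-10,0],"rotation": [0,0,0]}
    - {"dp": [0,-30,0],"rotation": [0,0,0]}
    - {"dp": [0,-32,0],"rotation": [0,0,0]}
    - {"dp": [0,-32,0],"rotation": [0,0,0]}
    - {"dp": [0,0,0],"rotation": [0,0,0]}

```text
t: 7.42
eef_pos: [0.4647, -0.2206, 0.0877]
ee_rot: [-1.569, -0.002, 2.824]
force: [1.1, 0.0, 0.0]
width: 0.0167
```

```bash
python3 - <<'E'
from h import *
wrist("w6")
delta([.5795,.081,.095],2.821)
E
```

```text
t 7.4167 [ 0.4647 -0.2206  0.0877] [-1.569e+00 -2.000e-03  2.824e+00] [-0.06  0.2  -0.49  0.   -0.89  1.31]
t 7.47 at [ 0.4635 -0.2201  0.0854] rot [-1.57  -0.004  2.823] w 0.0169 F [0.2 0.2 0.2] q6 1.31
dp tool mm [ -15.9  -10.  -322.3]
rotvec deg [-0.1  0.1  0.3]
rotvec deg [ 4.000e-01 -1.799e+02  1.000e-01]
```

View pics/w6.png

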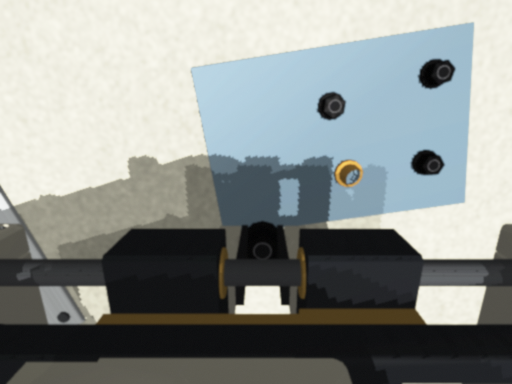

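The nut is held in the jaws at (262,248). I'll carry it to the cup.

>>> move_arm:
  deltas:
    - {"dp": [-2,-2,-40],"rotation": [0,0,0]}
    - {"dp": [-2,-2,-40],"rotation": [0,0,0]}
    - {"dp": [-2,-2,-40],"rotation": [0,0,0]}
    - {"dp": [-2,-2,-40],"rotation": [0,0,0]}
    - {"dp": [-2,-2,-40],"rotation": [0,0,0]}

```text
t: 7.88
eef_pos: [0.534, -0.0336, 0.0961]
ee_rot: [-1.57, -0.005, 2.809]
force: [1.2, 0.2, 0.5]
width: 0.0169
```

>>> move_arm:
  deltas:
    - {"dp": [-2,0,-40],"rotation": [0,0,0]}
    - {"dp": [-2,0,-40],"rotation": [0,0,0]}
    - {"dp": [-2,0,-30],"rotation": [0,0,0]}
    - {"dp": [0,0,0],"rotation": [0,0,0]}

```text
t: 8.22
eef_pos: [0.5779, 0.0795, 0.0953]
ee_rot: [-1.57, -0.005, 2.813]
force: [0.4, -0.5, -0.4]
width: 0.0168
```

```bash
python3 - <<'E'
from h import *
wrist("w7")
delta([.5795,.081,.047],2.821)
E
```

```text
t 8.2167 [0.5779 0.0795 0.0953] [-1.57  -0.005  2.813] [ 0.47  0.3  -0.32 -0.   -0.95  0.78]
t 8.27 at [0.5765 0.0779 0.0949] rot [-1.569 -0.007  2.813] w 0.0166 F [ 0.1 -0.2 -0.8] q6 0.78
dp tool mm [-2.1 47.9 -4. ]
rotvec deg [-0.1 -0.5  0.4]
rotvec deg [-6.000e-01  1.795e+02 -1.000e-01]
```

View pics/w7.png

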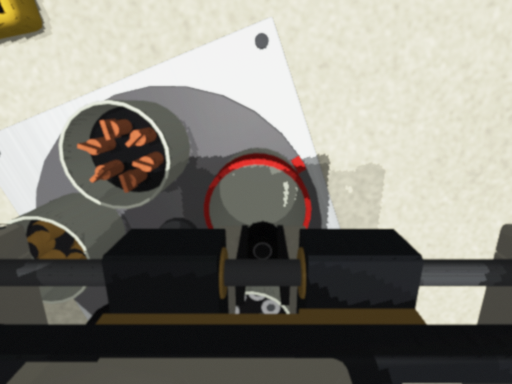

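```bash
cat >> h.py <<'E'
def redcup(f,axis=None):
    hsv=cv2.cvtColor(f["pixels"],cv2.COLOR_RGB2HSV);H,S,V=[hsv[...,i].astype(int) for i in range(3)]
    P=cloud(f);m=((H<8)|(H>172))&(S>130)&(V>60)&(P[...,2]>.076)&(P[...,2]<.09)
    q=P[m][:,:2]
    from scipy.optimize import least_squares
    r=least_squares(lambda p:np.hypot(*(q-p).T)-.03675,q.mean(0),loss='soft_l1',f_scale=.002).x
    m2=((H<8)|(H>172))&(S>120)&(V>60)&(P[...,2]>.015)&(P[...,2]<.03)
    print('cup centre',np.round(r,4),len(q),'rms',np.std(np.hypot(*(q-r).T)),'z',np.median(P[m][:,2]))
    for c,a,b in blobs(m2,3): print('tick?',np.round(c,1),a,np.round(ray(f,*c,.022),4))
    return r
E
python3 - <<'E'
from h import *
redcup(dict(np.load("w7.npz")))
redcup(dict(np.load("top0.npz")))
redcup(dict(np.load("side0.npz")))
E
```

```text
cup centre [0.581  0.0805] 1147 rms 0.001147916228681217 z 0.08348662693510397
tick? [298.2 164.4] 154 [0.5897 0.0392 0.022 ]
tick? [222. 168.] 3 [0.6088 0.1056 0.022 ]
tick? [212.5 180.4] 14 [0.6008 0.118  0.022 ]
tick? [207.5 189.5] 4 [0.5941 0.1256 0.022 ]
tick? [205. 197.] 3 [0.5881 0.1305 0.022 ]
tick? [204.  201.5] 4 [0.5843 0.133  0.022 ]
tick? [311. 205.] 3 [0.5485 0.039  0.022 ]
tick? [311. 213.] 3 [0.5408 0.0412 0.022 ]
cup centre [0.5794 0.0827] 51 rms 0.0007151082923334686 z 0.08415058276374299
tick? [400.5 137.5] 42 [ 0.701  -0.3822  0.022 ]
tick? [260.4 172.7] 7 [0.5902 0.0405 0.022 ]
cup centre [0.713  0.4396] 245 rms 0.16938647131346415 z 0.08220904689873754
tick? [257.5 129.9] 136 [0.7334 0.4772 0.022 ]
tick? [236. 196.] 3 [0.5604 0.1518 0.022 ]
tick? [258.2 218.9] 12 [0.5913 0.0382 0.022 ]
tick? [370.1 334.3] 107 [ 0.7077 -0.3869  0.022 ]
```

>>> move_arm:
  deltas:
    - {"dp": [-2.8,12,-4],"rotation": [0,0,0]}
    - {"dp": [0,18,0],"rotation": [0,0,0]}
    - {"dp": [0,15,0],"rotation": [0,0,0]}
    - {"dp": [0,0,0],"rotation": [0,0,0]}

```text
t: 8.6
eef_pos: [0.5785, 0.0794, 0.0462]
ee_rot: [-1.569, -0.008, 2.812]
force: [-1.3, -0.4, -0.2]
width: 0.0167
```

```bash
python3 - <<'E'
from h import *
delta([.5805,.081,.047],2.821)
E
```

```text
t 8.6 at [0.5785 0.0794 0.0462] rot [-1.569 -0.008  2.812] w 0.0167 F [-1.3 -0.4 -0.2] q6 0.78
dp tool mm [-1.4 -0.9 -2.2]
rotvec deg [-0.1 -0.5  0.5]
rotvec deg [ -0.8 179.5  -0.2]
```

Now I'll release with a small opening.

>>> move_arm:
  deltas:
    - {"dp": [-1.4,0,-2],"rotation": [0,0,0]}
    - {"dp": [0,0,0],"rotation": [0,0,0]}
    - {"dp": [0,0,0],"rotation": [0,0,0]}
    - {"dp": [0,0,0],"rotation": [0,0,0]}
  jaw: 174

```text
t: 8.93
eef_pos: [0.5797, 0.0779, 0.046]
ee_rot: [-1.567, -0.01, 2.809]
force: [0.1, -0.7, -0.4]
width: 0.0272
```

>>> move_arm:
  deltas:
    - {"dp": [0,-20,0],"rotation": [0,0,0]}
    - {"dp": [0,-30,0],"rotation": [0,0,0]}
    - {"dp": [0,0,0],"rotation": [0,0,0]}

```text
t: 9.18
eef_pos: [0.5803, 0.077, 0.0984]
ee_rot: [-1.566, -0.01, 2.809]
force: [1.7, -0.4, 0.6]
width: 0.0278
```

```bash
python3 - <<'E'
from h import *
wrist("w8");delta([.5175,-.302,.095],2.821)
E
```

```text
t 9.1833 [0.5803 0.077  0.0984] [-1.566 -0.01   2.809] [ 0.46  0.3  -0.31 -0.   -0.97  0.78]
t 9.23 at [0.5791 0.0769 0.0961] rot [-1.565 -0.012  2.808] w 0.0278 F [-0.1 -0.2 -0.6] q6 0.78
dp tool mm [-66.    2.4 378.1]
rotvec deg [-0.3 -0.8  0.7]
rotvec deg [ -1.1 179.2  -0.5]
```

View pics/w8.png

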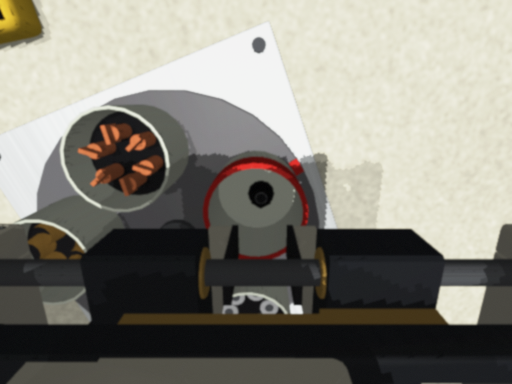

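The first nut is in the cup, at (260,194). Next I'll work out the hex orientations of B, C and D from the closer images.

```bash
python3 - <<'E'
from h import *
t=[]
for n,p in (("w5",(.5175,-.302)),("w6",(.5153,-.391)),("w6",(.442,-.372)),("w4",(.5175,-.302))):
    f=dict(np.load(n+".npz"))
    # rectify plane z=.019 around nut, axes = world: right=-y, down=-x
    s=.0001; src=[];dst=[]
    for a,b in ((-1,-1),(1,-1),(1,1),(-1,1)):
        src.append(proj(f,[p[0]-b*.018,p[1]-a*.018,.0195]));dst.append((180+a*180,180+b*180))
    H=cv2.getPerspectiveTransform(np.float32(src),np.float32(dst))
    im=cv2.warpPerspective(f["pixels"],H,(360,360),flags=cv2.INTER_CUBIC)
    t.append(cv2.convertScaleAbs(im[...,::-1],alpha=2.0,beta=20)[:290])
cv2.imwrite("pics/z4.png",np.vstack([np.hstack(t[:2]),np.hstack(t[2:])]))
E
```

```text
(no output)
```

View pics/z4.png

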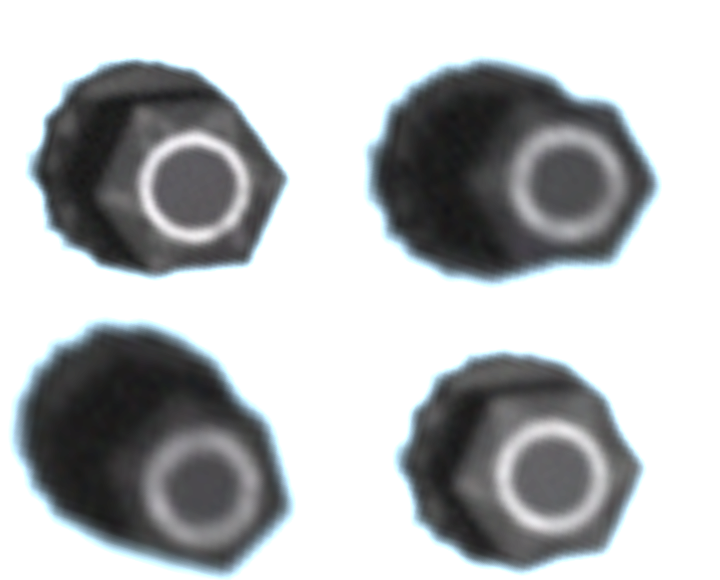

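>>> move_arm:
  deltas:
    - {"dp": [-6.6,-2,38],"rotation": [0,0,0]}
    - {"dp": [-6.6,0,38],"rotation": [0,0,0]}
    - {"dp": [-6.6,0,38],"rotation": [0,0,0]}
    - {"dp": [-6.6,0,38],"rotation": [0,0,0]}
    - {"dp": [-6.6,0,38],"rotation": [0,0,0]}

```text
t: 9.65
eef_pos: [0.5508, -0.1127, 0.1011]
ee_rot: [-1.571, -0.005, 2.819]
force: [0.7, 0.3, -0.2]
width: 0.0282
```

>>> move_arm:
  deltas:
    - {"dp": [-6.6,0,38],"rotation": [0,0,0]}
    - {"dp": [-6.6,0,38],"rotation": [0,0,0]}
    - {"dp": [-6.6,0,38],"rotation": [0,0,0]}
    - {"dp": [-6.6,10,38],"rotation": [0,0,0]}
    - {"dp": [-6.6,10,38],"rotation": [0,6.5,0]}
  jaw: 139

```text
t: 10.07
eef_pos: [0.5207, -0.3128, 0.0846]
ee_rot: [-1.573, 0.003, 2.709]
force: [0.9, 0.8, 0.7]
width: 0.0396
```

```bash
python3 - <<'E'
from h import *
delta([.5175,-.302,.01],np.radians(154))
E
```

```text
t 10.07 at [ 0.5207 -0.3128  0.0846] rot [-1.573  0.003  2.709] w 0.0396 F [0.9 0.8 0.7] q6 1.36
dp tool mm [ 7.7 74.5 -8.3]
rotvec deg [ 0.1  1.2 -0.2]
rotvec deg [  -0.3 -178.8   -0.2]
```

>>> move_arm:
  deltas:
    - {"dp": [7,20,-8],"rotation": [0,1.2,0]}
    - {"dp": [0,25,0],"rotation": [0,0,0]}
    - {"dp": [0,20,0],"rotation": [0,0,0]}
    - {"dp": [0,0,0],"rotation": [0,0,0]}

```text
t: 10.4
eef_pos: [0.5143, -0.3133, 0.0169]
ee_rot: [-1.573, 0.006, 2.665]
force: [-0.6, -0.5, -0.1]
width: 0.0398
```

```bash
python3 - <<'E'
from h import *
delta([.5175,-.302,-.0195],np.radians(154))
f=wrist("w9")
E
```

```text
t 10.4 at [ 0.5143 -0.3133  0.0169] rot [-1.573  0.006  2.665] w 0.0398 F [-0.6 -0.5 -0.1] q6 1.32
dp tool mm [  2.6  36.4 -11.4]
rotvec deg [ 0.1 -1.3 -0.4]
rotvec deg [  0.6 178.7   0.2]
t 10.4 [ 0.5143 -0.3133  0.0169] [-1.573  0.006  2.665] [-0.22  0.41 -0.37 -0.   -0.78  1.32]
```

View pics/w9.png

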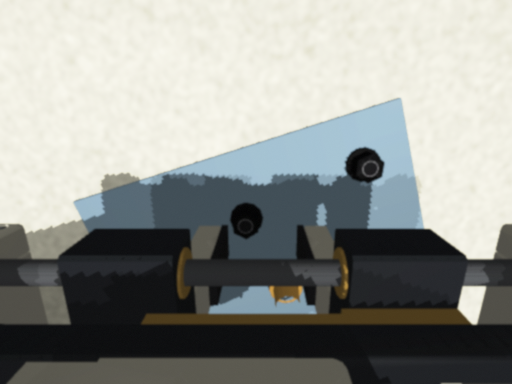

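>>> move_arm:
  deltas:
    - {"dp": [2.5,5,-11],"rotation": [0,-1,-0.4]}
    - {"dp": [0,8,0],"rotation": [0,0,0]}
    - {"dp": [0,0,0],"rotation": [0,0,0]}

```text
t: 10.7
eef_pos: [0.5205, -0.3021, 0.0082]
ee_rot: [-1.573, 0.004, 2.687]
force: [0.1, -0.4, -1.0]
width: 0.0395
```

```bash
python3 - <<'E'
from h import *
delta([.5175,-.302,-.0195],np.radians(154))
E
```

```text
t 10.7 at [ 0.5205 -0.3021  0.0082] rot [-1.573  0.004  2.687] w 0.0395 F [ 0.1 -0.4 -1. ] q6 1.32
dp tool mm [ 2.9 27.7  1.3]
rotvec deg [ 0.1 -0.1 -0.3]
rotvec deg [  0.4 179.9   0.2]
```

>>> move_arm:
  deltas:
    - {"dp": [2.5,9,1.2],"rotation": [0,0,-0.2]}
    - {"dp": [0,9,0],"rotation": [0,0,0]}
    - {"dp": [0,6,0],"rotation": [0,0,0]}
    - {"dp": [0,0,0],"rotation": [0,0,0]}

```text
t: 11.03
eef_pos: [0.5203, -0.3012, -0.0152]
ee_rot: [-1.574, 0.006, 2.69]
force: [-0.2, 0.4, -0.7]
width: 0.0397
```

```bash
python3 - <<'E'
from h import *
delta([.5175,-.302,-.0195],np.radians(154))
E
```

```text
t 11.03 at [ 0.5203 -0.3012 -0.0152] rot [-1.574  0.006  2.69 ] w 0.0397 F [-0.2  0.4 -0.7] q6 1.32
dp tool mm [2.2 4.3 2. ]
rotvec deg [ 0.2  0.1 -0.3]
rotvec deg [  -0.5 -179.9   -0.3]
```

>>> move_arm:
  deltas:
    - {"dp": [2.2,4.3,2],"rotation": [0,0,-0.2]}
    - {"dp": [0,0,0],"rotation": [0,0,0]}

```text
t: 11.2
eef_pos: [0.517, -0.3019, -0.0203]
ee_rot: [-1.574, 0.001, 2.69]
force: [0.3, -0.4, 0.4]
width: 0.0399
```

>>> move_arm:
  deltas:
    - {"dp": [0,0,0],"rotation": [0,0,0]}
    - {"dp": [0,0,0],"rotation": [0,0,0]}
    - {"dp": [0,0,0],"rotation": [0,0,0]}
    - {"dp": [0,0,0],"rotation": [0,0,0]}
    - {"dp": [0,0,0],"rotation": [0,0,0]}
  jaw: 255

```text
t: 11.62
eef_pos: [0.5172, -0.3025, -0.0199]
ee_rot: [-1.574, 0.002, 2.69]
force: [-0.2, -0.4, -0.4]
width: 0.0161
```

>>> move_arm:
  deltas:
    - {"dp": [0,-10,0],"rotation": [0,0,0]}
    - {"dp": [0,-34,0],"rotation": [0,0,0]}
    - {"dp": [0,-36,0],"rotation": [0,0,0]}
    - {"dp": [0,-36,0],"rotation": [0,0,0]}
    - {"dp": [0,0,0],"rotation": [0,0,0]}

```text
t: 12.03
eef_pos: [0.515, -0.3028, 0.1013]
ee_rot: [-1.572, -0.004, 2.69]
force: [1.4, -0.4, 0.9]
width: 0.0164
```

```bash
python3 - <<'E'
from h import *
wrist("w10")
delta([.5805,.081,.095],2.82)
E
```

```text
t 12.0333 [ 0.515  -0.3028  0.1013] [-1.572 -0.004  2.69 ] [-0.21  0.31 -0.29 -0.   -0.97  1.33]
t 12.08 at [ 0.5137 -0.302   0.0985] rot [-1.572 -0.007  2.689] w 0.0165 F [ 0.5  0.9 -0.1] q6 1.33
dp tool mm [ 107.4    4.7 -373.6]
rotvec deg [ 0.1 -7.5  0.4]
rotvec deg [-6.000e-01  1.725e+02  1.000e-01]
```

View pics/w10.png

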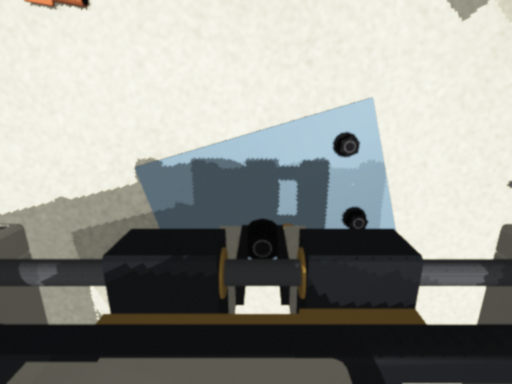

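>>> move_arm:
  deltas:
    - {"dp": [11,0,-37.3],"rotation": [0,0,0]}
    - {"dp": [11,0,-37.3],"rotation": [0,0,0]}
    - {"dp": [11,0,-37.3],"rotation": [0,0,0]}
    - {"dp": [11,0,-37.3],"rotation": [0,0,0]}
    - {"dp": [11,0,-37.3],"rotation": [0,0,0]}

```text
t: 12.5
eef_pos: [0.5457, -0.1108, 0.1017]
ee_rot: [-1.573, -0.003, 2.676]
force: [1.2, 0.1, 0.1]
width: 0.0167
```

>>> move_arm:
  deltas:
    - {"dp": [11,0,-37.3],"rotation": [0,0,0]}
    - {"dp": [11,0,-37.3],"rotation": [0,0,0]}
    - {"dp": [11,0,-37.3],"rotation": [0,0,0]}
    - {"dp": [11,0,-37.3],"rotation": [0,0,0]}
    - {"dp": [11,0,-34],"rotation": [0,0,0]}

```text
t: 12.92
eef_pos: [0.5773, 0.0874, 0.1033]
ee_rot: [-1.574, -0.003, 2.676]
force: [1.1, -0.9, 0.0]
width: 0.0166
```

```bash
python3 - <<'E'
from h import *
f=wrist("w11");redcup(f)
delta([.5805,.081,.047],2.69)
E
```

```text
t 12.9167 [0.5773 0.0874 0.1033] [-1.574 -0.003  2.676] [ 0.48  0.29 -0.32 -0.   -0.96  0.63]
cup centre [0.5808 0.0808] 1027 rms 0.0010361283243177917 z 0.08350781270608362
tick? [300.  154.3] 131 [0.5899 0.0404 0.022 ]
tick? [218.1 193.6] 139 [0.5906 0.1264 0.022 ]
tick? [296.4 169.4] 41 [0.5785 0.0494 0.022 ]
t 12.97 at [0.5791 0.0925 0.1035] rot [-1.576e+00 -1.000e-03  2.679e+00] w 0.0164 F [3.1 4.8 0.9] q6 0.62
dp tool mm [-6.4 56.4  9.9]
rotvec deg [ 0.3 -0.6  0.1]
rotvec deg [-1.000e-01  1.794e+02  5.000e-01]
```

View pics/w11.png

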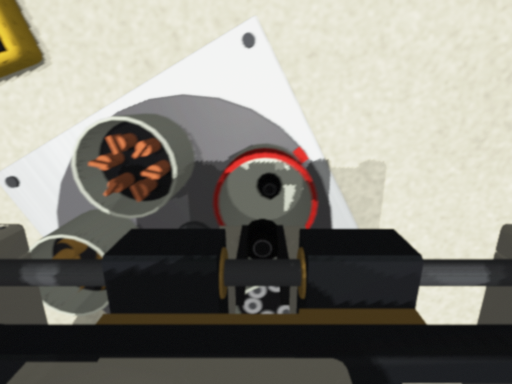

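>>> move_arm:
  deltas:
    - {"dp": [0,8,9],"rotation": [0,0,0]}
    - {"dp": [0,14,0],"rotation": [0,0,0]}
    - {"dp": [0,14,0],"rotation": [0,0,0]}
    - {"dp": [0,0,0],"rotation": [0,0,0]}

```text
t: 13.3
eef_pos: [0.5742, 0.0886, 0.0659]
ee_rot: [-1.577, -0.001, 2.686]
force: [-0.0, 0.2, -1.3]
width: 0.0163
```

```bash
python3 - <<'E'
from h import *
delta([.5808,.081,.047],2.69)
E
```

```text
t 13.3 at [0.5742 0.0886 0.0659] rot [-1.577e+00 -1.000e-03  2.686e+00] w 0.0163 F [-0.   0.2 -1.3] q6 0.63
dp tool mm [-9.3 18.9  4. ]
rotvec deg [ 0.3 -0.3  0.1]
rotvec deg [-1.000e-01  1.797e+02  5.000e-01]
```

>>> move_arm:
  deltas:
    - {"dp": [-2.5,10,4],"rotation": [0,0,0]}
    - {"dp": [0,8,0],"rotation": [0,0,0]}
    - {"dp": [0,0,0],"rotation": [0,0,0]}

```text
t: 13.55
eef_pos: [0.5739, 0.0818, 0.0467]
ee_rot: [-1.576, -0.002, 2.684]
force: [-0.4, 0.3, 0.0]
width: 0.0163
```

```bash
python3 - <<'E'
from h import *
delta([.5808,.081,.047],2.69)
E
```

```text
t 13.55 at [0.5739 0.0818 0.0467] rot [-1.576e+00 -2.000e-03  2.684e+00] w 0.0163 F [-0.4  0.3  0. ] q6 0.64
dp tool mm [-6.5 -0.3 -2.3]
rotvec deg [ 0.3 -0.3  0.1]
rotvec deg [ -0.2 179.7   0.5]
```

>>> move_arm:
  deltas:
    - {"dp": [0,0,-2],"rotation": [0,0,0]}
    - {"dp": [0,0,0],"rotation": [0,0,0]}
    - {"dp": [0,0,0],"rotation": [0,0,0]}
    - {"dp": [0,0,0],"rotation": [0,0,0]}
  jaw: 174

```text
t: 13.88
eef_pos: [0.5756, 0.0826, 0.0474]
ee_rot: [-1.576, -0.001, 2.683]
force: [-0.6, -0.3, -0.1]
width: 0.0272
```

>>> move_arm:
  deltas:
    - {"dp": [0,-20,0],"rotation": [0,0,0]}
    - {"dp": [0,-32,0],"rotation": [0,0,0]}
    - {"dp": [0,0,0],"rotation": [0,0,0]}

```text
t: 14.13
eef_pos: [0.5753, 0.082, 0.1008]
ee_rot: [-1.575, -0.002, 2.683]
force: [1.4, 1.0, 1.6]
width: 0.0277
```

```bash
python3 - <<'E'
from h import *
wrist("w12");delta([.5153,-.391,.095],np.radians(150))
E
```

```text
t 14.1333 [0.5753 0.082  0.1008] [-1.575e+00 -2.000e-03  2.683e+00] [ 0.48  0.29 -0.33 -0.   -0.96  0.64]
t 14.18 at [0.5738 0.0819 0.0983] rot [-1.573 -0.004  2.682] w 0.0275 F [ 0.3  0.  -0.4] q6 0.64
dp tool mm [-157.3    1.5  449.8]
rotvec deg [0.1 3.7 0.3]
rotvec deg [   0.4 -176.3   -0.2]
```

View pics/w12.png

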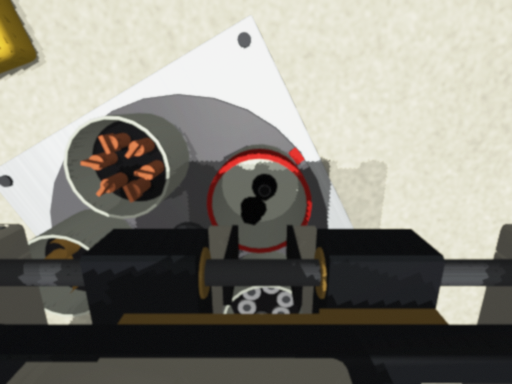

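>>> move_arm:
  deltas:
    - {"dp": [-13,0,36.5],"rotation": [0,0,0]}
    - {"dp": [-13,0,36.5],"rotation": [0,0,0]}
    - {"dp": [-13,0,36.5],"rotation": [0,0,0]}
    - {"dp": [-13,0,36.5],"rotation": [0,0,0]}
    - {"dp": [-13,0,36.5],"rotation": [0,0,0]}

```text
t: 14.6
eef_pos: [0.5537, -0.1091, 0.0985]
ee_rot: [-1.578, 0.0, 2.694]
force: [0.9, -0.4, 0.6]
width: 0.0279
```

>>> move_arm:
  deltas:
    - {"dp": [-13,0,36.5],"rotation": [0,0,0]}
    - {"dp": [-13,0,36.5],"rotation": [0,0,0]}
    - {"dp": [-13,0,36.5],"rotation": [0,0,0]}
    - {"dp": [-13,0,36.5],"rotation": [0,0,0]}
    - {"dp": [-13,0,36.5],"rotation": [0,2,0]}
  jaw: 139

```text
t: 15.02
eef_pos: [0.531, -0.3102, 0.097]
ee_rot: [-1.58, 0.002, 2.662]
force: [1.8, 0.9, 0.5]
width: 0.0398
```

>>> move_arm:
  deltas:
    - {"dp": [-13,0,36],"rotation": [0,0,0]}
    - {"dp": [-10,0,30],"rotation": [0,0,0]}
    - {"dp": [0,0,0],"rotation": [0,0,0]}

```text
t: 15.27
eef_pos: [0.5182, -0.3887, 0.0952]
ee_rot: [-1.579, 0.002, 2.656]
force: [-0.1, 0.8, -0.3]
width: 0.0398
```

```bash
python3 - <<'E'
from h import *
delta([.5153,-.391,.01],np.radians(150))
E
```

```text
t 15.27 at [ 0.5182 -0.3887  0.0952] rot [-1.579e+00  2.000e-03  2.656e+00] w 0.0398 F [-0.1  0.8 -0.3] q6 1.44
dp tool mm [ 1.6 85.2  4.1]
rotvec deg [ 0.5  2.2 -0.1]
rotvec deg [-1.000e-01 -1.778e+02 -7.000e-01]
```

>>> move_arm:
  deltas:
    - {"dp": [0,25,3],"rotation": [0.4,2,0]}
    - {"dp": [0,28,0],"rotation": [0,0,0]}
    - {"dp": [0,22,0],"rotation": [0,0,0]}
    - {"dp": [0,0,0],"rotation": [0,0,0]}

```text
t: 15.6
eef_pos: [0.5167, -0.3955, 0.0183]
ee_rot: [-1.572, 0.006, 2.612]
force: [-0.8, 0.2, -0.8]
width: 0.0404
```

```bash
python3 - <<'E'
from h import *
delta([.5153,-.391,-.0195],np.radians(150))
f=wrist("w13")
E
```

```text
t 15.6 at [ 0.5167 -0.3955  0.0183] rot [-1.572  0.006  2.612] w 0.0404 F [-0.8  0.2 -0.8] q6 1.4
dp tool mm [ 3.7 37.8 -3.2]
rotvec deg [ 0.1 -0.3 -0.3]
rotvec deg [5.000e-01 1.797e+02 1.000e-01]
t 15.6 [ 0.5167 -0.3955  0.0183] [-1.572  0.006  2.612] [-0.35  0.47 -0.26 -0.   -0.84  1.4 ]
```

View pics/w13.png

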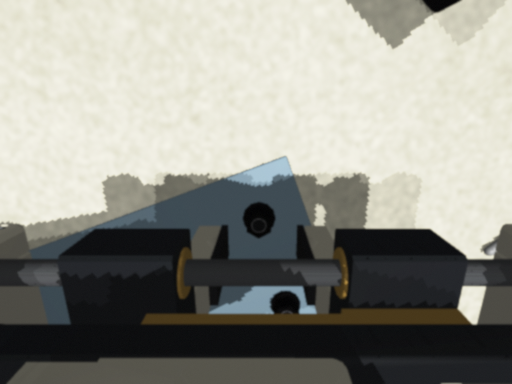

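Nut C at (259,218) is lined up with the jaws. Going down.

>>> move_arm:
  deltas:
    - {"dp": [3,10,-2.5],"rotation": [0,0,-0.3]}
    - {"dp": [0,10,0],"rotation": [0,0,0]}
    - {"dp": [0,8,0],"rotation": [0,0,0]}
    - {"dp": [0,0,0],"rotation": [0,0,0]}

```text
t: 15.98
eef_pos: [0.5194, -0.3924, -0.0055]
ee_rot: [-1.572, 0.008, 2.616]
force: [-1.2, -0.4, 0.2]
width: 0.0396
```

```bash
python3 - <<'E'
from h import *
delta([.5153,-.391,-.0195],np.radians(150))
E
```

```text
t 15.98 at [ 0.5194 -0.3924 -0.0055] rot [-1.572  0.008  2.616] w 0.0396 F [-1.2 -0.4  0.2] q6 1.39
dp tool mm [ 4.3 14.   0.8]
rotvec deg [ 0.1 -0.1 -0.4]
rotvec deg [7.000e-01 1.799e+02 1.000e-01]
```

>>> move_arm:
  deltas:
    - {"dp": [4,7,0.8],"rotation": [0,0,-0.4]}
    - {"dp": [0,6,0],"rotation": [0,0,0]}
    - {"dp": [0,0,0],"rotation": [0,0,0]}

```text
t: 16.23
eef_pos: [0.5165, -0.391, -0.0182]
ee_rot: [-1.572, 0.003, 2.617]
force: [-0.4, -1.0, -0.9]
width: 0.04
```

```bash
python3 - <<'E'
from h import *
delta([.5153,-.391,-.0195],np.radians(150))
E
```

```text
t 16.23 at [ 0.5165 -0.391  -0.0182] rot [-1.572  0.003  2.617] w 0.04 F [-0.4 -1.  -0.9] q6 1.4
dp tool mm [1.  1.3 0.6]
rotvec deg [ 0.1 -0.1 -0.1]
rotvec deg [2.000e-01 1.799e+02 1.000e-01]
```

>>> move_arm:
  deltas:
    - {"dp": [1,1.5,0.5],"rotation": [0,0,0]}
    - {"dp": [0,0,0],"rotation": [0,0,0]}
    - {"dp": [0,0,0],"rotation": [0,0,0]}
    - {"dp": [0,0,0],"rotation": [0,0,0]}
    - {"dp": [0,0,0],"rotation": [0,0,0]}
  jaw: 255

```text
t: 16.65
eef_pos: [0.5157, -0.3913, -0.0192]
ee_rot: [-1.572, 0.004, 2.617]
force: [0.7, 0.3, -0.5]
width: 0.0169
```

>>> move_arm:
  deltas:
    - {"dp": [0,0,0],"rotation": [0,0,0]}
    - {"dp": [0,-12,0],"rotation": [0,0,0]}
    - {"dp": [0,-36,0],"rotation": [0,0,0]}
    - {"dp": [0,-38,0],"rotation": [0,0,0]}
    - {"dp": [0,-35,0],"rotation": [0,0,0]}

```text
t: 17.07
eef_pos: [0.5095, -0.3888, 0.0988]
ee_rot: [-1.571, -0.013, 2.615]
force: [1.0, -0.4, -0.4]
width: 0.0164
```

```bash
python3 - <<'E'
from h import *
wrist("w14")
delta([.5808,.081,.1],2.69)
E
```

```text
t 17.0667 [ 0.5095 -0.3888  0.0988] [-1.571 -0.013  2.615] [-0.35  0.39 -0.18 -0.   -1.02  1.4 ]
t 17.12 at [ 0.5135 -0.3914  0.1075] rot [-1.570e+00 -2.000e-03  2.617e+00] w 0.0164 F [ 2.3 -1.4  7. ] q6 1.4
dp tool mm [ 178.3    7.6 -442.6]
rotvec deg [-0.  -4.2  0.1]
rotvec deg [ -0.2 175.8  -0. ]
```

View pics/w14.png

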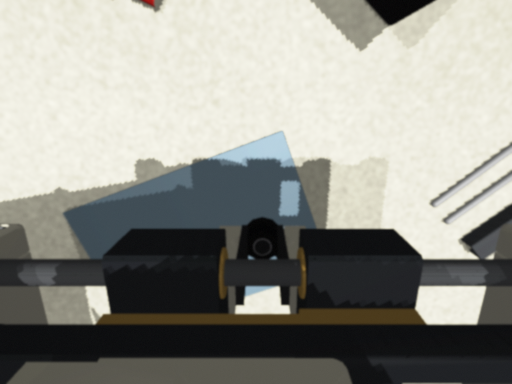

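>>> move_arm:
  deltas:
    - {"dp": [14.4,0,-36.5],"rotation": [0,0,0]}
    - {"dp": [14.4,0,-36.5],"rotation": [0,0,0]}
    - {"dp": [14.4,0,-36.5],"rotation": [0,0,0]}
    - {"dp": [14.4,0,-36.5],"rotation": [0,0,0]}
    - {"dp": [14.4,0,-36.5],"rotation": [0,0,0]}

```text
t: 17.53
eef_pos: [0.5466, -0.2, 0.1182]
ee_rot: [-1.573, 0.015, 2.606]
force: [0.3, 0.0, 0.4]
width: 0.0166
```

>>> move_arm:
  deltas:
    - {"dp": [14.4,0,-36.5],"rotation": [0,0,0]}
    - {"dp": [14.4,0,-36.5],"rotation": [0,0,0]}
    - {"dp": [14.4,0,-36.5],"rotation": [0,0,0]}
    - {"dp": [14.4,0,-36.5],"rotation": [0,0,0]}
    - {"dp": [14.4,0,-36.5],"rotation": [0,0,0]}

```text
t: 17.95
eef_pos: [0.5787, 0.0032, 0.124]
ee_rot: [-1.579, 0.022, 2.606]
force: [1.0, -0.8, -0.4]
width: 0.0165
```

>>> move_arm:
  deltas:
    - {"dp": [14.4,0,-36.5],"rotation": [0,0,0]}
    - {"dp": [10,0,-28],"rotation": [0,0,0]}
    - {"dp": [0,0,0],"rotation": [0,0,0]}

```text
t: 18.2
eef_pos: [0.5925, 0.0812, 0.1277]
ee_rot: [-1.583, 0.026, 2.611]
force: [0.5, 0.4, -0.2]
width: 0.0167
```

```bash
python3 - <<'E'
from h import *
f=wrist("w15");redcup(f)
delta([.5808,.081,.047],2.617)
E
```

```text
t 18.2 [0.5925 0.0812 0.1277] [-1.583  0.026  2.611] [ 0.47  0.27 -0.29  0.02 -0.99  0.56]
cup centre [0.5806 0.0802] 826 rms 0.001106771761382027 z 0.08347213949948526
tick? [299.3 167. ] 120 [0.589 0.039 0.022]
tick? [229.3 189. ] 7 [0.6052 0.113  0.022 ]
tick? [226.  196.5] 6 [0.6001 0.1203 0.022 ]
tick? [224. 203.] 3 [0.5951 0.1259 0.022 ]
tick? [223. 212.] 11 [0.5871 0.1322 0.022 ]
tick? [224. 221.] 3 [0.578  0.1367 0.022 ]
t 18.25 at [0.5919 0.0797 0.1277] rot [-1.583  0.025  2.611] w 0.0164 F [ 1.  -0.3 -0.2] q6 0.56
dp tool mm [12.3 80.4  5.5]
rotvec deg [ 0.7 -0.3 -1.4]
rotvec deg [  2.3 179.7   1.1]
```

View pics/w15.png

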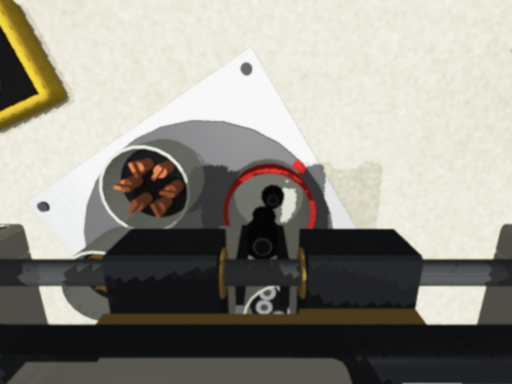

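>>> move_arm:
  deltas:
    - {"dp": [10,12,5],"rotation": [0.7,0,-1.4]}
    - {"dp": [0,24,0],"rotation": [0,0,0]}
    - {"dp": [0,22,0],"rotation": [0,0,0]}
    - {"dp": [0,0,0],"rotation": [0,0,0]}

```text
t: 18.58
eef_pos: [0.5792, 0.0794, 0.0694]
ee_rot: [-1.572, -0.001, 2.611]
force: [-1.2, -0.5, -1.5]
width: 0.0165
```

```bash
python3 - <<'E'
from h import *
delta([.5808,.081,.047],2.617)
E
```

```text
t 18.58 at [0.5792 0.0794 0.0694] rot [-1.572e+00 -1.000e-03  2.611e+00] w 0.0165 F [-1.2 -0.5 -1.5] q6 0.57
dp tool mm [-0.6 22.4 -2.2]
rotvec deg [ 0.1 -0.3  0.1]
rotvec deg [-1.000e-01  1.797e+02  1.000e-01]
```

>>> move_arm:
  deltas:
    - {"dp": [-0.6,11,-2],"rotation": [0,0,0]}
    - {"dp": [0,9,0],"rotation": [0,0,0]}
    - {"dp": [0,0,0],"rotation": [0,0,0]}

```text
t: 18.83
eef_pos: [0.5799, 0.0782, 0.0485]
ee_rot: [-1.571, -0.003, 2.608]
force: [-1.2, -0.2, -0.3]
width: 0.0165
```

>>> move_arm:
  deltas:
    - {"dp": [0,0,0],"rotation": [0,0,0]}
    - {"dp": [0,0,0],"rotation": [0,0,0]}
    - {"dp": [0,0,0],"rotation": [0,0,0]}
    - {"dp": [0,0,0],"rotation": [0,0,0]}
  jaw: 174

```text
t: 19.17
eef_pos: [0.581, 0.0776, 0.0501]
ee_rot: [-1.572, -0.002, 2.607]
force: [-0.5, -0.4, 0.1]
width: 0.0276
```

>>> move_arm:
  deltas:
    - {"dp": [0,-20,0],"rotation": [0,0,0]}
    - {"dp": [0,-35,0],"rotation": [0,0,0]}
    - {"dp": [0,-35,0],"rotation": [0,0,0]}
    - {"dp": [0,-15,0],"rotation": [0,0,0]}
    - {"dp": [0,0,0],"rotation": [0,0,0]}

```text
t: 19.58
eef_pos: [0.5807, 0.077, 0.1605]
ee_rot: [-1.571, -0.002, 2.607]
force: [1.3, -0.1, -0.0]
width: 0.028
```

```bash
python3 - <<'E'
from h import *
f=wrist("w16");redcup(f)
from station import arm
g=arm.grab_frame("side");cv2.imwrite("pics/side16.png",cv2.resize(g["pixels"][130:384,150:400,::-1],None,fx=2.2,fy=2.2))
E
```

```text
t 19.5833 [0.5807 0.077  0.1605] [-1.571e+00 -2.000e-03  2.607e+00] [ 0.46  0.24 -0.24 -0.   -1.09  0.57]
cup centre [0.5803 0.0803] 963 rms 0.0010596389141221093 z 0.08348721162958916
tick? [286. 151.] 101 [0.5892 0.0392 0.022 ]
tick? [224.8 165.6] 19 [0.6099 0.1067 0.022 ]
tick? [218.5 177.5] 4 [0.6019 0.1205 0.022 ]
tick? [217. 183.] 3 [0.5974 0.1255 0.022 ]
tick? [216. 189.] 3 [0.5919 0.1304 0.022 ]
tick? [299. 195.] 3 [0.5367 0.0512 0.022 ]
tick? [227. 217.] 3 [0.5561 0.1382 0.022 ]
```

View pics/w16.png

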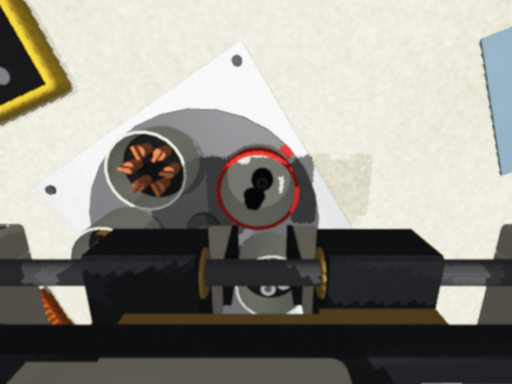

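View pics/side16.png

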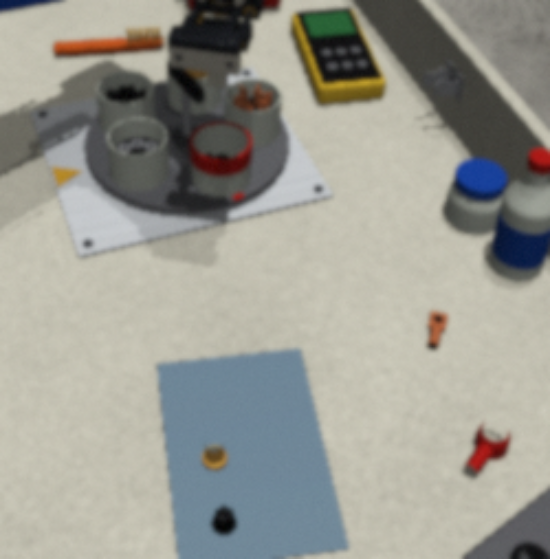

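```bash
python3 - <<'E'
from h import *
f=dict(np.load("w16.npz"));im=f["pixels"][145:232,215:302,::-1]
cv2.imwrite("pics/z16.png",cv2.resize(cv2.convertScaleAbs(im,alpha=1.8,beta=15),None,fx=6,fy=6,interpolation=2))
P=cloud(f);print(np.round(P[170:208:3,246:276:3,2]*1000).astype(int))
E
```

```text
[[ 27  27  27  27  45  47  46  45  25  27]
 [ 28  26  27  47  47  52  51  47  47  29]
 [ 26  28  45  49  58  58  58  57  50  29]
 [ 27  27  46  60  60  60  60  59  60  46]
 [ 27  28  49  58  60  59  59  59  58  48]
 [ 27  26  27  58  59  59  60  58  60  27]
 [ 26  35  32  59  59  58  60  60  58  26]
 [ 38  38  37  36  37  59  60  26  25  27]
 [ 43  43  42  41  39 348  39  27  27  27]
 [ 48  47  44  44  44  45  43  26  26  27]
 [ 48  52  49  49  50  47  43  27  27  27]
 [ 39  46  52  51  50  46  26  27  27  26]
 [ 38  43  44  45  43  36  26  28  29  32]]
```

View pics/z16.png

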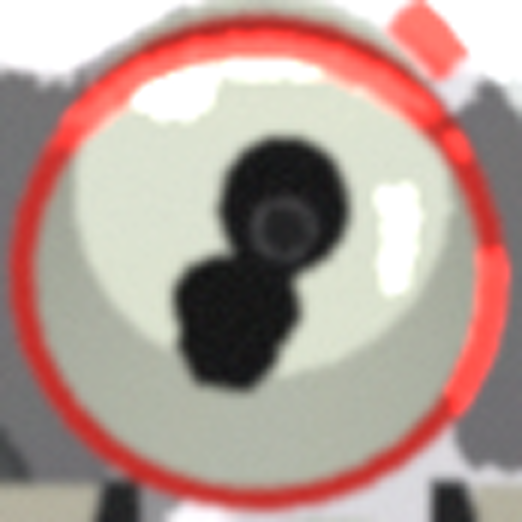

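All three nuts are in the cup: one at (254,195), and the third stacked on the first at (262,178). The stack top is at z≈58 mm, well below the rim. Next I'll turn the tool and go over the T-handle.

>>> move_arm:
  deltas:
    - {"dp": [0,0,0],"rotation": [0,6.8,0]}
    - {"dp": [0,0,0],"rotation": [0,6.8,0]}
    - {"dp": [0,0,0],"rotation": [0,6.8,0]}
    - {"dp": [0,0,0],"rotation": [0,6.8,0]}
    - {"dp": [0,0,0],"rotation": [0,6.8,0]}
  jaw: 116

```text
t: 20.1
eef_pos: [0.5755, 0.0761, 0.1513]
ee_rot: [-1.559, -0.004, 1.992]
force: [0.2, -0.5, 0.5]
width: 0.0474
```

>>> move_arm:
  deltas:
    - {"dp": [0,0,0],"rotation": [0,6.6,0]}
    - {"dp": [0,0,0],"rotation": [0,5.5,0]}
    - {"dp": [0,0,0],"rotation": [0,0,0]}

```text
t: 20.35
eef_pos: [0.5725, 0.0754, 0.1461]
ee_rot: [-1.55, -0.001, 1.763]
force: [0.5, 0.6, -0.0]
width: 0.0477
```

```bash
python3 - <<'E'
from h import *
f=wrist("w17");redcup(f)
delta([.56,.169,.13],np.radians(103))
P=cloud(f);m=(P[...,2]>.1)&(P[...,2]<.14)&(abs(P[...,0]-.56)<.07)&(abs(P[...,1]-.169)<.07)
for c,a,b in blobs(m,30):
    p=P[b];print(c,a,p.mean(0),p[:,:2].min(0),p[:,:2].max(0))
E
```

```text
t 20.35 [0.5725 0.0754 0.1461] [-1.550e+00 -1.000e-03  1.763e+00] [ 0.46  0.25 -0.26 -0.01 -1.08 -0.27]
cup centre [0.5799 0.0803] 1068 rms 0.0010566545669136282 z 0.08342835620606068
tick? [249.5 142.9] 120 [0.5896 0.0393 0.022 ]
tick? [213.  176.2] 12 [0.6221 0.0823 0.022 ]
tick? [208. 189.] 3 [0.6254 0.0976 0.022 ]
tick? [207.  197.5] 8 [0.6251 0.1075 0.022 ]
t 20.4 at [0.5724 0.0754 0.1459] rot [-1.550e+00 -1.000e-03  1.768e+00] w 0.0479 F [ 0.1  0.4 -0.7] q6 -0.26
dp tool mm [94.2 15.9 -6.6]
rotvec deg [-1.2 -1.7  0.1]
rotvec deg [-1.000e-01  1.783e+02 -1.900e+00]
[253.97787611 299.86061947] 452 [0.5633719  0.15117491 0.1280887 ] [0.55424006 0.13782361] [0.57252542 0.16670054]
```

View pics/w17.png

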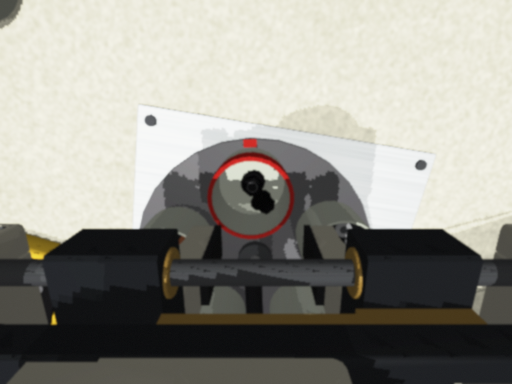

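>>> move_arm:
  deltas:
    - {"dp": [32,0,-2],"rotation": [-1.2,-1.7,0]}
    - {"dp": [32,0,-2],"rotation": [0,0,0]}
    - {"dp": [28,0,-2],"rotation": [0,0,0]}
    - {"dp": [0,0,0],"rotation": [0,0,0]}

```text
t: 20.73
eef_pos: [0.5565, 0.1669, 0.1421]
ee_rot: [-1.567, 0.0, 1.811]
force: [0.4, -0.5, -0.0]
width: 0.0477
```

```bash
python3 - <<'E'
from h import *
delta([.5595,.169,.071],np.radians(103))
f=wrist("w18");redcup(f)
P=cloud(f);m=(P[...,2]>.115)&(P[...,2]<.14)&(abs(P[...,0]-.56)<.07)&(abs(P[...,1]-.169)<.07)
for c,a,b in blobs(m,30):
    p=P[b];print(c,a,p.mean(0),p[:,:2].min(0),p[:,:2].max(0))
E
```

```text
t 20.73 at [0.5565 0.1669 0.1421] rot [-1.567  0.     1.811] w 0.0477 F [ 0.4 -0.5 -0. ] q6 -0.39
dp tool mm [ 1.3 71.1 -3.7]
rotvec deg [-0.2  0.7 -0. ]
rotvec deg [  -0.  -179.3    0.4]
t 20.7333 [0.5565 0.1669 0.1421] [-1.567  0.     1.811] [ 0.63  0.25 -0.27 -0.   -1.05 -0.39]
cup centre [0.5798 0.081 ] 1537 rms 0.0011119676225112268 z 0.08352826065746427
tick? [228.  46.] 3 [0.6179 0.0469 0.022 ]
tick? [222.  52.] 7 [0.6224 0.0534 0.022 ]
tick? [217.   58.5] 4 [0.6259 0.0601 0.022 ]
tick? [210.  76.] 3 [0.6295 0.0773 0.022 ]
tick? [209.  82.] 3 [0.6294 0.0829 0.022 ]
tick? [209.  89.] 9 [0.6282 0.0893 0.022 ]
[256.17467018 209.16833773] 1895 [0.56074086 0.16406587 0.12783175] [0.54519081 0.12892277] [0.57441641 0.20503725]
```

View pics/w18.png

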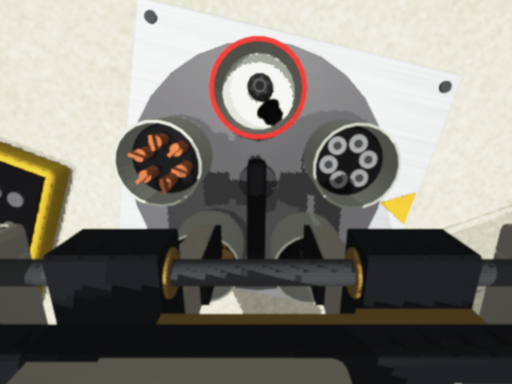

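The bar, at (256,210), lies between the fingers. I'll go down and grip it.

>>> move_arm:
  deltas:
    - {"dp": [1,18,-3.5],"rotation": [0,0.7,0]}
    - {"dp": [0,26,0],"rotation": [0,0,0]}
    - {"dp": [0,22,0],"rotation": [0,0,0]}
    - {"dp": [0,0,0],"rotation": [0,0,0]}

```text
t: 21.12
eef_pos: [0.5594, 0.1672, 0.0737]
ee_rot: [-1.567, 0.0, 1.812]
force: [-0.7, -0.2, -0.1]
width: 0.0479
```

```bash
python3 - <<'E'
from h import *
delta([.5597,.168,.071],np.radians(103))
E
```

```text
t 21.12 at [0.5594 0.1672 0.0737] rot [-1.567  0.     1.812] w 0.0479 F [-0.7 -0.2 -0.1] q6 -0.38
dp tool mm [ 0.7  2.7 -0.5]
rotvec deg [-0.2  0.8 -0. ]
rotvec deg [  -0.  -179.2    0.3]
```

>>> move_arm:
  deltas:
    - {"dp": [0,1.5,0],"rotation": [0,0,0]}
    - {"dp": [0,0,0],"rotation": [0,0,0]}
    - {"dp": [0,0,0],"rotation": [0,0,0]}
    - {"dp": [0,0,0],"rotation": [0,0,0]}
    - {"dp": [0,0,0],"rotation": [0,0,0]}
  jaw: 255
  squeeze: 25

```text
t: 21.53
eef_pos: [0.5606, 0.1656, 0.0745]
ee_rot: [-1.568, 0.001, 1.816]
force: [-0.2, -0.1, 0.7]
width: 0.0199
```

>>> move_arm:
  deltas:
    - {"dp": [0,0,0],"rotation": [0,0,0]}
    - {"dp": [0,0,0],"rotation": [0,2,0]}
    - {"dp": [0,0,0],"rotation": [0,3,0]}
    - {"dp": [0,0,0],"rotation": [0,4,0]}
    - {"dp": [0,0,0],"rotation": [0,4,0]}

```text
t: 21.95
eef_pos: [0.5605, 0.1658, 0.0753]
ee_rot: [-1.569, -0.0, 1.583]
force: [-0.4, 0.5, -3.2]
width: 0.0138
```

```bash
python3 - <<'E'
from h import *
delta([.5597,.168,.072],np.radians(1.7))
E
```

```text
t 21.95 at [0.5605 0.1658 0.0753] rot [-1.569 -0.     1.583] w 0.0138 F [-0.4  0.5 -3.2] q6 -0.61
dp tool mm [2.2 3.3 0.8]
rotvec deg [-0.1 89.  -0.1]
rotvec deg [ -0.1 -91.    0.1]
```

>>> move_arm:
  deltas:
    - {"dp": [0,0,0],"rotation": [0,4.5,0]}
    - {"dp": [0,0,0],"rotation": [0,4.5,0]}
    - {"dp": [0,0,0],"rotation": [0,4.5,0]}
    - {"dp": [0,0,0],"rotation": [0,4.5,0]}
    - {"dp": [0,0,0],"rotation": [0,4.5,0]}

```text
t: 22.37
eef_pos: [0.5588, 0.1662, 0.0753]
ee_rot: [-1.567, 0.0, 1.172]
force: [-0.2, 0.8, -3.4]
width: 0.0139
```

```bash
python3 - <<'E'
from h import *
delta([.5597,.168,.072],np.radians(1.7))
E
```

```text
t 22.37 at [0.5588 0.1662 0.0753] rot [-1.567  0.     1.172] w 0.0139 F [-0.2  0.8 -3.4] q6 -1.02
dp tool mm [ 2.   3.3 -0.2]
rotvec deg [-0.2 65.4 -0.1]
rotvec deg [-1.000e-01 -1.146e+02  2.000e-01]
```

>>> move_arm:
  deltas:
    - {"dp": [1,0,0],"rotation": [0,4.7,0]}
    - {"dp": [0,0,0],"rotation": [0,4.7,0]}
    - {"dp": [0,0,0],"rotation": [0,4.7,0]}
    - {"dp": [0,0,0],"rotation": [0,4.7,0]}
    - {"dp": [0,0,0],"rotation": [0,4.7,0]}

```text
t: 22.78
eef_pos: [0.5572, 0.1673, 0.0753]
ee_rot: [-1.565, 0.003, 0.741]
force: [-0.1, 0.8, -3.2]
width: 0.0135
```

>>> move_arm:
  deltas:
    - {"dp": [0,0,0],"rotation": [0,4.7,0]}
    - {"dp": [0,0,0],"rotation": [0,4.7,0]}
    - {"dp": [0,0,0],"rotation": [0,4.7,0]}
    - {"dp": [0,0,0],"rotation": [0,4.7,0]}
    - {"dp": [0,0,0],"rotation": [0,3,0]}

```text
t: 23.2
eef_pos: [0.5564, 0.1688, 0.0753]
ee_rot: [-1.564, 0.004, 0.34]
force: [0.9, -0.5, -4.5]
width: 0.0139
```

```bash
python3 - <<'E'
from h import *
f=wrist("w19");redcup(f)
delta([.5597,.168,.072],np.radians(1.7))
E
```

```text
t 23.2 [0.5564 0.1688 0.0753] [-1.564  0.004  0.34 ] [ 0.63  0.32 -0.35 -0.01 -0.91 -1.85]
cup centre [0.4753 0.1386] 2887 rms 0.0011050701787388092 z 0.08353533858134993
tick? [212.  36.] 5 [0.45   0.0909 0.022 ]
tick? [196.  69.] 3 [0.4759 0.0859 0.022 ]
tick? [195.   76.5] 4 [0.4813 0.0867 0.022 ]
tick? [195.   90.5] 6 [0.4911 0.0895 0.022 ]
t 23.25 at [0.5564 0.1689 0.0754] rot [-1.564  0.003  0.337] w 0.014 F [ 0.5  1.4 -5. ] q6 -1.85
dp tool mm [ 2.8  3.4 -1.9]
rotvec deg [-0.3 17.6 -0.3]
rotvec deg [  -0.4 -162.4    0.5]
```

View pics/w19.png

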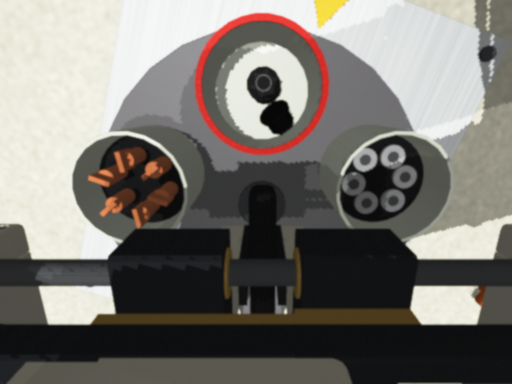

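>>> move_arm:
  deltas:
    - {"dp": [0,0,0],"rotation": [0,4.5,0]}
    - {"dp": [0,0,0],"rotation": [0,4.5,0]}
    - {"dp": [0,0,0],"rotation": [0,4,0]}
    - {"dp": [0,0,0],"rotation": [0,3,0]}
    - {"dp": [0,0,0],"rotation": [0,0,0]}

```text
t: 23.67
eef_pos: [0.5561, 0.1701, 0.0754]
ee_rot: [-1.564, 0.005, 0.053]
force: [2.0, -0.9, -4.7]
width: 0.014
```

```bash
python3 - <<'E'
from h import *
f=wrist("w20");redcup(f)
from station import arm
g=arm.grab_frame("side");redcup.__name__
np.savez("side20.npz",**g);cv2.imwrite("pics/side20.png",cv2.resize(g["pixels"][130:270,130:330,::-1],None,fx=4,fy=4,interpolation=2))
for n,f in (("w",f),("s",g)):
    hsv=cv2.cvtColor(f["pixels"],cv2.COLOR_RGB2HSV);H,S,V=[hsv[...,i].astype(int) for i in range(3)];P=cloud(f)
    yel=(H>18)&(H<35)&(S>110)&(V>80)&(abs(P[...,2]-.006)<.008)&(P[...,0]<.5)
    for c,a,m in blobs(yel,10): 
        q=P[m];print(n,np.round(c),a,q.mean(0),'tip x',q[:,0].max(), q[q[:,0]>q[:,0].max()-.003].mean(0))
delta([.5597,.168,.072],np.radians(1.7))
E
```

```text
t 23.6667 [0.5561 0.1701 0.0754] [-1.564  0.005  0.053] [ 0.63  0.32 -0.35 -0.01 -0.91 -2.14]
cup centre [0.4703 0.1639] 2886 rms 0.0011166640995218225 z 0.08352369509572964
tick? [214.5  33.5] 4 [0.4306 0.127  0.022 ]
tick? [209.  40.] 3 [0.4352 0.123  0.022 ]
tick? [196.   70.5] 4 [0.4569 0.1131 0.022 ]
tick? [195.   78.5] 4 [0.4627 0.1123 0.022 ]
tick? [195.  87.] 5 [0.4689 0.1123 0.022 ]
tick? [261.5 155. ] 14 [0.5191 0.1666 0.022 ]
w [266.   5.] 159 [0.40568264 0.16419799 0.00759679] tip x 0.4108436918172776 [0.40922429 0.16393798 0.00768789]
s [179. 209.] 44 [0.39109528 0.1629544  0.0060665 ] tip x 0.4072398310880614 [0.40723983 0.16507808 0.00445649]
s [248. 340.] 20 [ 0.45292479 -0.31306413  0.00859891] tip x 0.46300175523893383 [ 0.46300176 -0.308377    0.00654922]
t 23.77 at [0.5562 0.17   0.0754] rot [-1.564  0.005  0.057] w 0.0137 F [ 1.4  0.4 -4. ] q6 -2.13
dp tool mm [ 3.4  3.3 -2.3]
rotvec deg [-0.4  1.6 -0.3]
rotvec deg [  -0.4 -178.4    0.6]
```

View pics/w20.png

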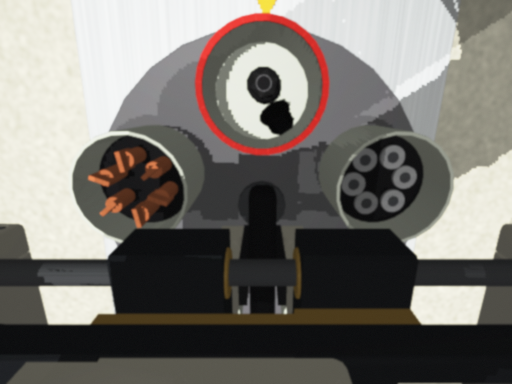

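View pics/side20.png

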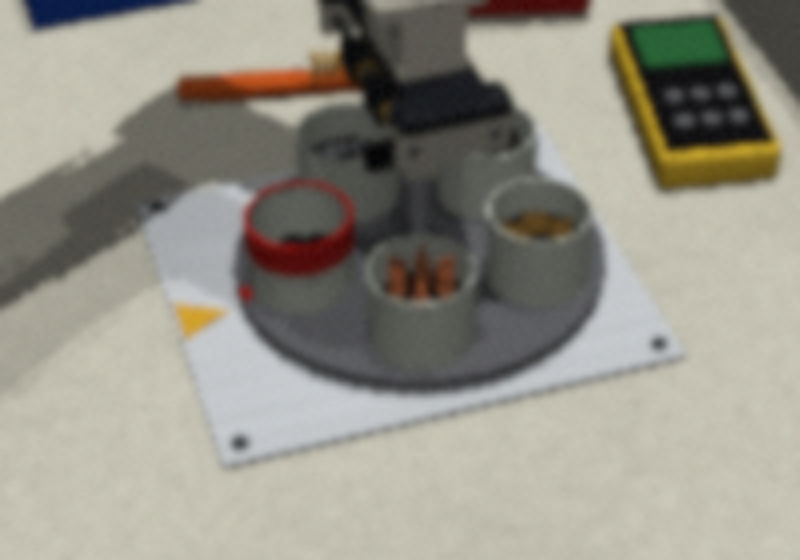

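```bash
python3 - <<'E'
from h import *
g=dict(np.load("side20.npz"))
print('tick',ray(g,130+246/4-.4,130+292/4-.4,.022),'tip',ray(g,130+226/4-.4,130+313/4-.4,.006))
t=np.load("top0.npz");D=ray(dict(t),399.1,224,.012);print(D)
hsv=cv2.cvtColor(g["pixels"],cv2.COLOR_RGB2HSV);P=cloud(g)
for c,a,m in blobs((hsv[...,2]<50)&(P[...,2]<.03)&(P[...,1]<-.2)&(P[...,1]>-.42)&(P[...,0]>.4)&(P[...,0]<.6),15): print(c,a,ray(g,*c,.012))
E
```

```text
tick [0.42886458 0.16200517 0.022     ] tip [0.41293308 0.16213312 0.006     ]
[ 0.4415025  -0.37052395  0.012     ]
[251.41666667 366.73611111] 72 [ 0.4399288  -0.37676298  0.012     ]
```

>>> move_arm:
  deltas:
    - {"dp": [0,0,0],"rotation": [0,0,0]}
    - {"dp": [0,0,0],"rotation": [0,0,0]}
    - {"dp": [0,0,0],"rotation": [0,0,0]}
    - {"dp": [0,0,0],"rotation": [0,0,0]}
    - {"dp": [0,0,0],"rotation": [0,0,0]}

```text
t: 24.18
eef_pos: [0.5561, 0.17, 0.0754]
ee_rot: [-1.563, 0.005, 0.064]
force: [0.5, 0.1, -3.6]
width: 0.0136
```

>>> move_arm:
  deltas:
    - {"dp": [0,0,0],"rotation": [0,0.4,0]}
    - {"dp": [0,0,0],"rotation": [0,0,0]}
    - {"dp": [0,0,0],"rotation": [0,0,0]}
    - {"dp": [0,0,0],"rotation": [0,0,0]}
    - {"dp": [0,0,0],"rotation": [0,0,0]}

```text
t: 24.6
eef_pos: [0.5561, 0.1701, 0.0754]
ee_rot: [-1.563, 0.005, 0.057]
force: [0.5, 0.2, -4.5]
width: 0.0139
```

```bash
python3 - <<'E'
from h import *
from station import arm
f=wrist("w21");redcup(f)
P=cloud(f);c=np.array([.470,.164]);m=np.hypot(P[...,0]-c[0],P[...,1]-c[1])<.03
V=f["pixels"].max(-1);d=m&(V<60)&(P[...,2]<.08);print('dark z',np.percentile(P[d][:,2],[2,50,98]),d.sum())
cv2.imwrite("pics/z21.png",cv2.resize(cv2.convertScaleAbs(f["pixels"][0:165,180:350,::-1],alpha=1.6,beta=15),None,fx=3.5,fy=3.5,interpolation=2))
g=arm.grab_frame("top");cv2.imwrite("pics/top21.png",g["pixels"][:,:,::-1])
print(arm.get_state()['ee_rot'],arm.get_state()['width'],np.round(arm.get_state()['qd'],3))
E
```

```text
t 24.6 [0.5561 0.1701 0.0754] [-1.563  0.005  0.057] [ 0.63  0.32 -0.35 -0.01 -0.9  -2.13]
cup centre [0.4703 0.1639] 2890 rms 0.0011172564283082951 z 0.08353685978984023
tick? [211.5  37.5] 6 [0.4336 0.1244 0.022 ]
tick? [207.   43.5] 4 [0.4378 0.1211 0.022 ]
tick? [197.  67.] 3 [0.4546 0.1136 0.022 ]
tick? [196.   74.5] 4 [0.4599 0.1128 0.022 ]
tick? [195.  81.] 3 [0.4647 0.112  0.022 ]
tick? [196.  95.] 3 [0.4749 0.1127 0.022 ]
tick? [218.5 137.5] 6 [0.5068 0.1307 0.022 ]
tick? [261.5 155. ] 14 [0.5191 0.1665 0.022 ]
dark z [0.03153311 0.04767722 0.05999723] 1438
[-1.5634018   0.00452725  0.0567754 ] 0.014036058400955212 [ 0.001 -0.001 -0.001  0.001  0.     0.   ]
```

View pics/z21.png

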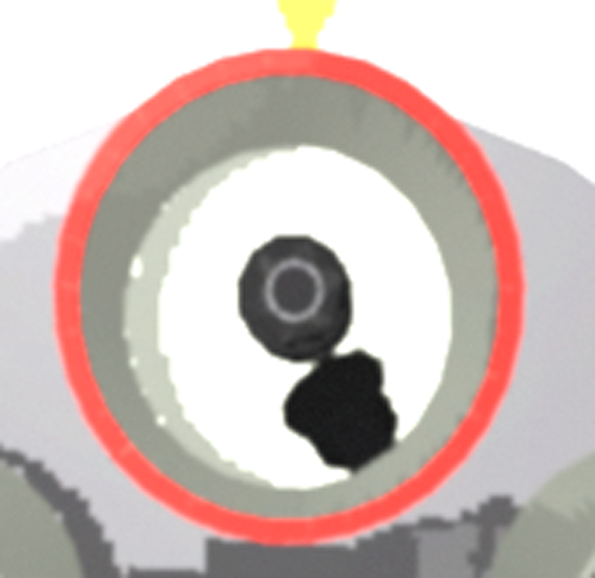

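View pics/top21.png

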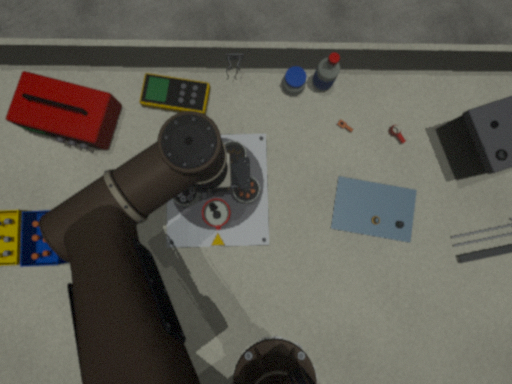

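The cup, with the stack and the tilted nut in it, is at the pointer. The mat shows only the fourth nut and the post, both where they started. The arm is at rest with the bar gripped (14 mm opening).

```bash
python3 -c "
from station import arm
print(arm.job_done())"
```

```text
the job is handed in; nothing more can be done
None
```

I put three nuts in the red-banded cup, turned the carousel until its red tick met the yellow pointer, and handed the job in still gripping the T-handle. That was at about 24.7 s of the 72 s allowed; no verdict was reported.

**Last checks:**
- **Nuts:** three are in the cup. One is stacked upright on another, with its top about 60 mm above the counter against a rim at 82 mm. The third lies tilted beside them.
- **Alignment:** the tick is within about 1 mm sideways of the pointer in the side view. The turntable was at rest, with all joint speeds at or below 0.001 rad/s.
- **Grip:** the jaws are on the bar at a 14 mm opening with a 25 N squeeze. I did not measure the finger contact force directly.
- **Bystanders:** I measured the fourth nut within about 2 mm of its starting position. The post, lug and boot look unmoved in the final top view. The arm hides the brush there; I last saw it in place in the side view at the end of the turn.

**What disagreed or failed:**
- **Fingertip position:** the real fingertips are about 29 mm short of the reported tool point. The first grasp closed on air because of this, without moving anything. I measured the offset by touching the mat lightly (28 N peak on the force reading) and allowed for it in every later move.
- **Camera offset:** nut positions from the top and side cameras differed by up to 6 mm. I used the wrist camera's positions, which fell between the two.

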